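# Load the order basket and hang it on the bench hanger

## Task

Pack this order: take every flat boxed item lying on the packing bench and stand it upright on its short end in a compartment of the blue basket, one item to a compartment. When all are in, lift the folded bail upright while the basket still stands on the bench, then carry the basket by its bail and hang it level on the hanger with the bail's bar across both prongs. Don't tip the basket over, and leave the flask, spray bottle and tape dispenser where they are.

Things in the scene. Friction and masses are not known exactly. Their poses are not given: they have to be found in the camera images.
- basket: blue plastic carry basket standing loose on the bench, 100 (its x) x 156 (its y) x 78 mm high, 0.3 to 0.46 kg empty; origin: centre of its underside, z up. Walls and floor 3 mm thick; a 40 mm wide ear rises from each end wall (y = -78, +78) to 119 mm. Three grey dividers, 62 mm high, make four open compartments in a row along its y, each 94 mm (x) by 36 mm (y). A swing bail is folded over its front (-x)
- slot1 (a point): centre of the inner floor of compartment 1 of the basket, 3 mm above the basket's underside, at basket y = -57 mm; axes as the basket's
- slot2 (a point): centre of the inner floor of compartment 2 of the basket, 3 mm above the basket's underside, at basket y = -19 mm; axes as the basket's
- slot3 (a point): centre of the inner floor of compartment 3 of the basket, 3 mm above the basket's underside, at basket y = 19 mm; axes as the basket's
- slot4 (a point): centre of the inner floor of compartment 4 of the basket, 3 mm above the basket's underside, at basket y = 57 mm; axes as the basket's
- bail (a joint): swing angle of the bail (rad): 0 = folded level over the basket's front (-x), 1.57 = upright, 3.14 = folded to the back. U of 6 mm steel wire: two arms 90 mm long at basket y = -84 and +84 mm, joined by a cross bar. It turns about the basket's y axis at basket x = 0, z = 105 mm; stiff pivots (0.05 N m): it stays at any angle. Folded, the bar is 33 mm clear of the front wall
- bail_grip (a point): middle of the bail's cross bar, on its axis: centre of a black plastic sleeve 14 mm in diameter and 50 mm long; y lies along the bar
- hanger: fixed bench hanger: grey 30 mm square post 264 mm high on a steel base plate; origin: on the bench at the post's centre. Two level steel prongs, 8 mm thick, reach to its own -x at its y = -50 and +50 mm, their tops 249 mm above the bench; at their ends, 120 mm from the post's centre, they turn up to red tips, 130 mm from it, whose tops are 279 mm above the bench
- hook_seat (a point): point midway between the two prongs, at the height of their tops (249 mm), 105 mm in front of the post's centre and 15 mm behind the upturned ends; axes as the hanger's (x towards the post). A basket hung well has its bail bar lying across both prongs here, the bar's axis 3 mm above this point
- carton1: loose flat boxed item, brown with a red band, 120 (its x) x 65 (its y) x 24 mm (its z), 56 to 112 g, stiff; starts lying flat on the bench; origin: centre of the large face it first lies on, so the box's middle is 12 mm along its +z; may be absent (None)
- carton2: loose flat boxed item, white with a blue band, 120 (its x) x 65 (its y) x 24 mm (its z), 56 to 112 g, stiff; starts lying flat on the bench; origin: centre of the large face it first lies on, so the box's middle is 12 mm along its +z; may be absent (None)
- carton3: loose flat boxed item, brown with a yellow band, 120 (its x) x 65 (its y) x 24 mm (its z), 56 to 112 g, stiff; starts lying flat on the bench; origin: centre of the large face it first lies on, so the box's middle is 12 mm along its +z; may be absent (None)
- carton4: loose flat boxed item, white with a green band, 120 (its x) x 65 (its y) x 24 mm (its z), 56 to 112 g, stiff; starts lying flat on the bench; origin: centre of the large face it first lies on, so the box's middle is 12 mm along its +z; may be absent (None)
- flask: bystander: steel drinking flask, 68 mm across, 205 mm high; origin: centre of its underside
- sprayer: bystander: white spray bottle with a red trigger head, 72 mm across, about 210 mm high; origin: centre of its underside
- tape_dispenser: bystander: orange desk tape dispenser, 150 x 60 x 95 mm high; origin: centre of its underside
There are look-alikes about, which are no part of the job. Leave any black or pink look-alike of the carton1 alone.

How it is judged:
By the outcome, as a careful person would: the job done as asked, in the order asked, and still so for the second after the job is handed in, with the robot touching nothing.
Of carton1, carton2, carton3, carton4 only 2 to 4 are there at a start; the rules pass over those that are not, and their reading is None.
At some moment in a run one of carton1, carton2, carton3, carton4 may be knocked a few centimetres aside while the robot is not near it.
It also fails if it takes over 210 s, if anything falls off the work surface, if the arm or the gripper's body presses on something with over 40 N, if the wrist force passes 120 N, or if a joint passes its speed limit or range.

## Robot

A 6-joint arm with a two-finger parallel gripper is mounted at the origin on the work surface. World frame = base frame: x ahead of the robot, y to its left, z up, the work surface at z = 0. Lengths are in m, angles in rad, forces in N, time in s.
With the tool pointing down it reaches from about 0.325 to 0.85 m from the base axis. Payload 4.4 kg.
Tool frame: the origin (TCP) lies on the centre line of the jaws, within the pads' length; the fingertips stand 22 mm ahead of it and the grasp point (between the pads) lies 3 mm ahead of it; y points along the fingers, x is the direction in which the jaws open and shut, and the axes are right-handed (so a half turn about y gives the same grasp; the last joint's range is limited). The gripper opens to 94 mm and grips with 3 to 60 N. Pads are 16 mm wide; open, the fingers measure 119 mm over their backs; the gripper's body (75 mm by 177 mm) begins 78 mm behind the grasp point.
Start: joints at [-1.385, 0.207, 1.542, -0, 1.393, -0.15], TCP at [0.19, -0.543, 0.204] pointing down, gripper open.
Joint ranges: [-2.73, 2.73], [-0.86, 2.22], [0.23, 2.46], [-1.11, 4.25], [0.08, 2.63], [-2.82, 2.82]. Speed limits (rad/s): [2.79, 2.79, 3.14, 3.14, 3.14, 3.14].

## Interface

Orientations are given as a rotation vector (axis times angle).
In Python, from cell import sensors, viewer, finish_job gives the robot as it stands.
- The arm moves only by the tool send_rows, never from a script. Its argument "targets" is a list of rows, each a list of 5 numbers: the shift along the tool's x, y, z in cm, then the turn about the tool's y in rad, then the opening, from 0 (shut) to 1 (fully open). A call has 1 to 12 rows; each row shifts and turns the commanded pose from where the row before left it, along the tool's axes as they then stand; what a row does not reach is not made up. A row lasts 1/10 s, in which the tool goes at most 50 mm and 8.59 degrees, less where a joint would pass 70% of its speed; a pose out of reach is approached as far as the arm can. A call is refused whole if a number of a shift passes 5 or a number of a turn 0.15, either way. A call with a gripper value outside its range is refused whole. The fingers move at their own pace and stop on an object; "force" is the grip in N (left out, the last holds). Time passes only in rows, so rows that do not move let the fingers close. It gives the time, the measured TCP pose, the force and the opening at its end, in the units of the state.
- sensors.state(): the state, without advancing time (a new reading comes with each control period).
- viewer.snapshot(name): name is "scene" or "top" or "wrist"; returns a dict with "img" (400x640x3 uint8, red, green, blue), "fx", "fy", "cx", "cy" (pixels), "extrinsics" (4x4, takes a point from camera to world coordinates). Camera axes: x right, y up, looking along -z (the intrinsics and any distortion apply to the point x, -y, -z); pixel columns grow to the right and rows downward; lengths in m; the calibration is good to about 2 mm. A picture is of the moment at which its call begins. There is no depth.
- finish_job(): hands the job in, once; it reports no verdict.
The state is a dict: "t": time; "joints": joint angles; "qd": joint speeds; "tau": joint torques, N m; "eef_pos": TCP position; "tool_rot": TCP orientation; "contact_force": force on the tool from outside, world axes, zero at the start; "ft_torque": the same for the moment, N m; "gripper_width": opening from 0.0 (shut) to 1.0 (fully open).
Only numpy, scipy, OpenCV 4.12 (cv2) and the standard library are available. Lean on these libraries where they do the work, as an engineer would, in place of code of your own. Each camera call takes 0.05 s, during which the arm holds its last target. There are 200 camera calls.

## Working session

There is one attempt and no reset: what is moved stays moved. The work goes in short steps, Python scripts to look and compute and a tool call to move; the robot and the scene stay as the last step left them, time stands still between calls to the robot, and variables do not carry over. Pictures are saved under pics/ and viewed, about 12 in all and at most 16, crops included, and the job is handed in when it is done.

Besides the shell and the picture viewer there is one more tool, called after "Call:" by a JSON object that holds its "api" and its "payload". send_rows: Moves the arm, as the interface text tells. Its arguments: {"type":"object","properties":{"targets":{"type":"array","items":{"type":"array","items":{"type":"number"}}},"force":{"type":"number"}},"required":["targets"]}

```bash
ls; mkdir -p pics; cat > h.py <<'E'
import numpy as np, cv2
from scipy.spatial.transform import Rotation as R
from cell import sensors, viewer, finish_job
def snap(n,f=None):
    s=viewer.snapshot(n)
    if f: cv2.imwrite('pics/'+f+'.png',s['img'][:,:,::-1])
    return s
def ray(s,u,v,z):
    E=np.array(s['extrinsics']);d=E[:3,:3]@np.array([(u-s['cx'])/s['fx'],-(v-s['cy'])/s['fy'],-1]);o=E[:3,3]
    return o+d*(z-o[2])/d[2]
def proj(s,p):
    E=np.array(s['extrinsics']);c=E[:3,:3].T@(np.array(p)-E[:3,3])
    return s['cx']+s['fx']*c[0]/-c[2], s['cy']-s['fy']*c[1]/-c[2]
E
python3 - <<'E'
from h import *
for n in ('scene','top','wrist'):
    s=snap(n,n+'0'); print(n,{k:np.round(s[k],3).tolist() for k in s if k!='img'})
st=sensors.state();print(st)
print(R.from_rotvec(st['tool_rot']).as_matrix().round(3))
E
```

```text
pics
scene {'fx': 377.46, 'fy': 377.46, 'cx': 321.82, 'cy': 204.807, 'extrinsics': [[-0.03, -0.816, 0.577, 1.214], [1.0, -0.022, 0.021, 0.061], [-0.005, 0.577, 0.816, 1.109], [0.0, 0.0, 0.0, 1.0]]}
top {'fx': 396.436, 'fy': 396.436, 'cx': 317.156, 'cy': 199.616, 'extrinsics': [[0.028, 0.994, -0.103, 0.435], [-0.999, 0.029, 0.013, 0.05], [0.016, 0.103, 0.995, 1.329], [0.0, 0.0, 0.0, 1.0]]}
wrist {'fx': 348.738, 'fy': 348.738, 'cx': 317.349, 'cy': 200.394, 'extrinsics': [[0.331, 0.918, 0.22, 0.253], [-0.944, 0.322, 0.076, -0.521], [-0.001, -0.233, 0.972, 0.383], [0.0, 0.0, 0.0, 1.0]]}
{'t': 0.15, 'joints': array([-1.38451921e+00,  2.07264475e-01,  1.54260536e+00, -3.16247761e-05,
        1.39348441e+00, -1.50522203e-01]), 'qd': array([-0.00150563, -0.00160676, -0.00437287, -0.00012285, -0.00118883,
       -0.00148452]), 'tau': array([ 1.57159255e-03, -3.71311283e+01, -2.81810492e+01,  6.99792453e-02,
        3.26791371e-02, -9.79392917e-05]), 'eef_pos': array([ 0.18986993, -0.54208994,  0.2027444 ]), 'tool_rot': array([-1.34868751,  0.95850783, -0.95637428]), 'contact_force': array([ 0.10291585, -0.71377833,  0.69759626]), 'ft_torque': array([0.0533552 , 0.01365847, 0.01974439]), 'gripper_width': 0.9992608558892777}
[[ 0.33  -0.     0.944]
 [-0.944  0.002  0.33 ]
 [-0.002 -1.     0.   ]]
```

View pics/top0.png

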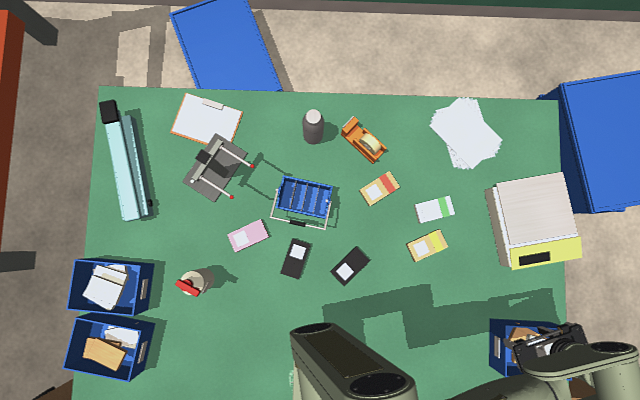

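View pics/scene0.png

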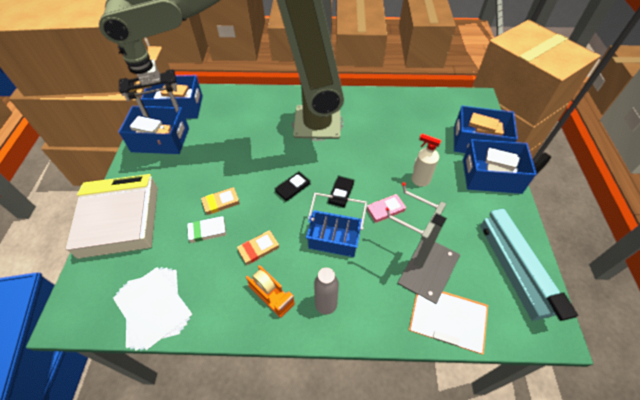

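The top view shows carton candidates at red (380,188), green (435,209), yellow (427,245), pink (248,236) and black (295,258) and (350,265). Red, green and yellow fit cartons 1, 4 and 3. Pink and black are the look-alikes, and carton2 (blue band) seems to be absent. The basket is at (305,198) and the hanger at (215,165), with red tips at (252,166) and (232,197). I'll confirm with an enlarged crop and measure.

```bash
cat >> h.py <<'E'
def rects(s,z=0.024,x0=0.25,amin=150):
    """cartons: bright bodies on green bench -> list of (px centre, world centre, long-axis yaw, L, W, mean colour)"""
    hsv=cv2.cvtColor(s['img'],cv2.COLOR_RGB2HSV)
    bench=cv2.inRange(hsv,(60,60,0),(95,255,255))
    m=cv2.morphologyEx(255-bench,cv2.MORPH_OPEN,np.ones((3,3)))
    out=[]
    for c in cv2.findContours(m,cv2.RETR_EXTERNAL,cv2.CHAIN_APPROX_NONE)[0]:
        if cv2.contourArea(c)<amin or len(c)>2000: continue
        w=np.array([ray(s,u,v,z)[:2] for u,v in c[:,0]],np.float32)
        (cx,cy),(a,b),ang=cv2.minAreaRect(w*1000)
        L,W=max(a,b),min(a,b); yaw=np.deg2rad(ang if a>=b else ang+90)
        mm=np.zeros(m.shape,np.uint8);cv2.drawContours(mm,[c],-1,255,-1)
        sat=hsv[mm>0]; sat=sat[(sat[:,1]>110)&(sat[:,2]>120)]
        out.append((c[:,0].mean(0).round(0).tolist(),[round(cx/1000,4),round(cy/1000,4)],round(((yaw+np.pi/2)%np.pi)-np.pi/2,3),round(L),round(W),int(np.median(sat[:,0])) if len(sat)>9 else None))
    return out
E
python3 - <<'E'
from h import *
s=snap('top')
for r in rects(s):
    if 50<r[3]<260: print(r)
hsv=cv2.cvtColor(s['img'],cv2.COLOR_RGB2HSV)
red=cv2.inRange(hsv,(0,150,120),(6,255,255))|cv2.inRange(hsv,(174,150,120),(180,255,255))
n,_,st,ce=cv2.connectedComponentsWithStats(red)
for i in range(1,n):
    if st[i,4]>=4: print('red',ce[i].round(1),st[i,4],ray(s,*ce[i],0.279).round(4),ray(s,*ce[i],0.024).round(3))
c=s['img'][110:290,170:470][:,:,::-1]
cv2.imwrite('pics/crop1.png',cv2.resize(c,None,fx=2.66,fy=2.66,interpolation=cv2.INTER_CUBIC))
E
```

```text
([195.0, 281.0], [0.2912, 0.4202], np.float64(-1.222), 126, 81, 1)
([350.0, 266.0], [0.3571, -0.0786], np.float64(-0.791), 119, 65, None)
([295.0, 258.0], [0.3765, 0.0997], np.float64(-0.294), 118, 64, None)
([427.0, 245.0], [0.4312, -0.3305], np.float64(-1.118), 125, 69, 31)
([248.0, 235.0], [0.4466, 0.2575], np.float64(-1.102), 126, 68, None)
([428.0, 211.0], [0.5445, -0.3336], np.float64(-1.283), 84, 66, None)
([302.0, 198.0], [0.5766, 0.0803], np.float64(1.38), 189, 120, 109)
([379.0, 188.0], [0.6148, -0.1715], np.float64(-0.971), 124, 67, 4)
([362.0, 139.0], [0.7791, -0.1118], np.float64(0.818), 161, 78, 15)
([313.0, 127.0], [0.8186, 0.056], np.float64(0.032), 121, 71, None)
red [251.9 165.6] 11 [0.6308 0.2141 0.279 ] [0.678 0.254 0.024]
red [386.8 182.8] 58 [ 0.5951 -0.1487  0.279 ] [ 0.634 -0.197  0.024]
red [231.  196.8] 10 [0.5452 0.2658 0.279 ] [0.572 0.318 0.024]
red [186.8 287.8] 155 [0.3048 0.368  0.279 ] [0.273 0.445 0.024]
red [187.3 281.3] 15 [0.3216 0.3677 0.279 ] [0.294 0.445 0.024]
```

View pics/crop1.png

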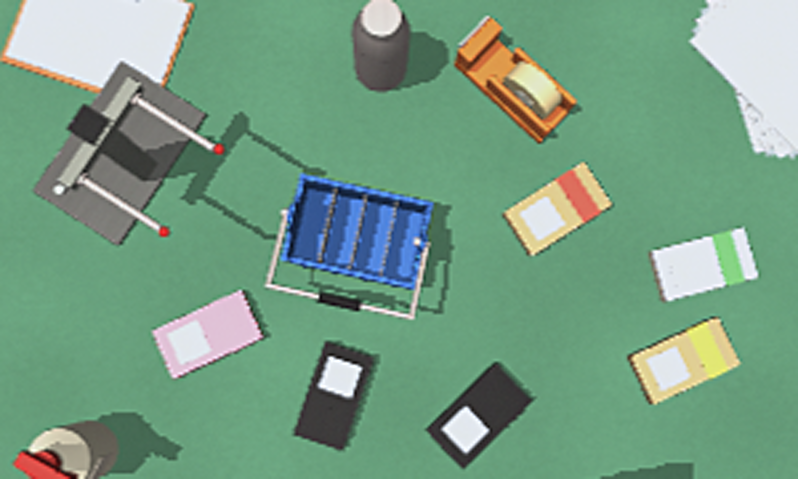

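Enlarged, the crop shows red (557,208), yellow (685,360) and green (703,264) as the ordered cartons. Pink (208,333) and black (336,395) and (480,415) are look-alikes to leave alone. No blue-banded carton is visible. The prongs run from the post to the red tips at (218,149) and (164,231). The black sleeve on the bail is at (340,301). I'll start with the yellow carton.

Call:
{"api": "send_rows", "payload": {"targets": [[0,0,0,-0.14,1],[0,0,0,-0.14,1],[0,0,0,-0.14,1],[0,0,0,-0.14,1],[0,0,0,-0.14,1],[0,0,0,-0.14,1],[0,0,0,-0.14,1],[0,0,0,-0.14,1],[0,0,0,-0.14,1],[0,0,0,-0.14,1],[0,0,0,-0.14,1],[0,0,0,-0.147,1]], "force": 10}}

```text
t: 1.4
eef_pos: [0.19, -0.5425, 0.2033]
tool_rot: [-1.54, -0.36, 0.36]
contact_force: [0.8, 0.3, 0.6]
gripper_width: 1.0
```

Call:
{"api": "send_rows", "payload": {"targets": [[3.9,0,0.3,0,1],[3.9,0,0.3,0,1],[3.9,0,0.3,0,1],[3.9,0,0.3,0,1],[3.9,0,0.3,0,1],[3.9,0,0.3,0,1],[3.9,0,0.3,0,1],[3.7,0,0.3,0,1],[0,0,0,0,1],[0,0,0,0,1]]}}

```text
t: 2.4
eef_pos: [0.4584, -0.3849, 0.2032]
tool_rot: [-1.541, -0.356, 0.358]
contact_force: [0.1, -0.7, 0.5]
gripper_width: 1.001
```

```bash
cat >> h.py <<'E'
def tool():
    st=sensors.state();M=R.from_rotvec(st['tool_rot']).as_matrix();return np.array(st['eef_pos']),M,np.arctan2(M[1,0],M[0,0])
def rel(p):
    """offset of world p from the TCP, in tool axes, cm"""
    e,M,y=tool();return (100*M.T@(np.array(p)-e)).round(2)
E
python3 - <<'E'
from h import *
e,M,y=tool();print(e.round(4),round(y,3))
s=snap('wrist','w1')
for r in rects(s,amin=800):
    print(r, rel(r[1]+[0.024]))
t=snap('top')
for r in rects(t):
    if 50<r[3]<260 and r[5]: print(r)
# basket from top view
hsv=cv2.cvtColor(t['img'],cv2.COLOR_RGB2HSV)
for u,v in ((297.8,223.2),(270.4,217.1),(325.3,229.2)): print(ray(t,u,v,.105).round(4))
E
```

```text
[ 0.4584 -0.3849  0.2032] 0.455
([410.0, 177.0], [0.543, -0.3395], np.float64(-1.29), 81, 69, None) [ 9.7  17.92  0.39]
([316.0, 122.0], [0.4307, -0.3333], np.float64(-1.116), 119, 66, 31) [-0.12 17.93  5.87]
([553.0, 61.0], [0.6115, -0.1783], np.float64(-0.986), 117, 79, 4) [22.92 17.91 11.88]
([521.0, 392.0], [-0.0197, -0.6384], np.float64(-1.549), 259, 52, 109)
([195.0, 281.0], [0.2912, 0.4202], np.float64(-1.222), 126, 81, 1)
([427.0, 245.0], [0.4312, -0.3305], np.float64(-1.118), 125, 69, 31)
([302.0, 198.0], [0.5766, 0.0803], np.float64(1.38), 189, 120, 109)
([379.0, 188.0], [0.6148, -0.1715], np.float64(-0.972), 124, 68, 4)
([362.0, 138.0], [0.7791, -0.1118], np.float64(0.818), 161, 78, 15)
[0.4876 0.0922 0.105 ]
[0.504  0.1773 0.105 ]
[0.4715 0.0069 0.105 ]
```

View pics/w1.png

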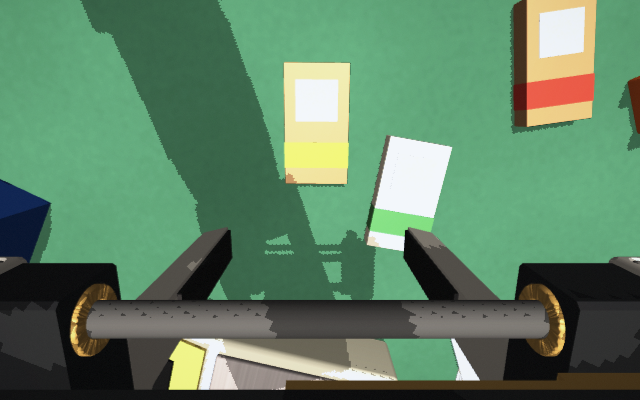

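The wrist view shows the yellow carton centred at (316,122), measuring 119 x 66 mm as it should. The green carton is close by on the right at (410,190), so I'll narrow the opening. I'll grip the yellow carton's near end and tip it up about its far edge.

Call:
{"api": "send_rows", "payload": {"targets": [[-0.1,2.7,1.0,0,0.85],[0,5,0,0,0.85],[0,5,0,0,0.85],[0,3,0,0,0.85],[0,2,0,0,0.85],[0,0,0,0,0.85],[0,0,0,0,0.3],[0,0,0,0,0.3],[0,0,0,0,0.3],[0,0,0,0,0.3],[0,0,0,0,0.3]], "force": 8}}

```text
t: 3.6
eef_pos: [0.4534, -0.3773, 0.0276]
tool_rot: [-1.543, -0.356, 0.355]
contact_force: [-0.2, -0.2, -0.3]
gripper_width: 0.465
```

Call:
{"api": "send_rows", "payload": {"targets": [[0,-1.38,0.3,0,0.3],[0,-1.37,0.43,0,0.3],[0,-1.28,0.65,0,0.3],[0,-1.18,0.77,0,0.3],[0,-1.05,0.95,0,0.3],[0,-0.97,1.05,0,0.3],[0,0,0,0,0.3]]}}

```text
t: 4.3
eef_pos: [0.4352, -0.3391, 0.1012]
tool_rot: [-1.544, -0.357, 0.355]
contact_force: [-0.4, -0.4, -0.4]
gripper_width: 0.302
```

The fingers closed past 65 mm, so the grasp missed. I'll look.

```bash
python3 - <<'E'
from h import *
e,M,y=tool();print(e.round(4),round(y,3))
s=snap('wrist','w2')
for r in rects(s,amin=800): print(r, rel(r[1]+[0.024]))
E
```

```text
[ 0.4352 -0.3391  0.1012] 0.454
([326.0, 299.0], [0.4602, -0.3873], np.float64(0.454), 564, 243, 19) [ 0.15  7.65 -5.38]
([609.0, 112.0], [0.592, -0.1902], np.float64(-0.903), 121, 48, 4) [20.63  7.64  6.56]
```

View pics/w2.png

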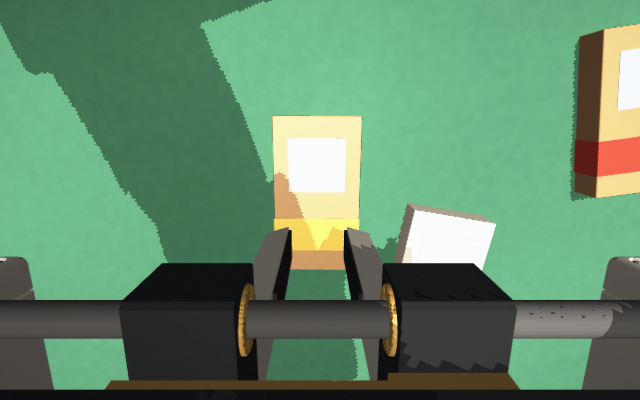

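```bash
python3 - <<'E'
from h import *
s=snap('wrist')
for p in ((273,116),(362,116),(316,193),(274,268),(360,268)):
  w=ray(s,*p,.024); print(p,w.round(4),rel(w))
t=snap('top')
for r in rects(t):
    if r[5] in range(25,36): print(r)
E
```

```text
(273, 116) [ 0.377  -0.2936  0.024 ] [-3.2   7.56  6.69]
(362, 116) [ 0.4342 -0.2657  0.024 ] [3.17 7.57 6.69]
(316, 193) [ 0.4293 -0.3309  0.024 ] [-0.13  7.57  1.05]
(274, 268) [ 0.426  -0.4004  0.024 ] [-3.47  7.58 -5.06]
(360, 268) [ 0.4875 -0.3704  0.024 ] [ 3.37  7.58 -5.06]
```

```bash
python3 - <<'E'
from h import *
s=snap('wrist'); e,M,y=tool(); print(e, sensors.state()['gripper_width'])
for h in (-20,0,22,40):
  for z in (-8,8): print(h,z,[np.round(proj(s,e+M@np.array([x,h,z])/1000),1).tolist() for x in (-14,14)])
print((M.T@(np.array(s['extrinsics'])[:3,3]-e)).round(4), (M.T@np.array(s['extrinsics'])[:3,:3]).round(3))
E
```

```text
[ 0.43473906 -0.3396036   0.0988135 ] 0.29948277794804856
-20 -8 [[289.8, 270.1], [346.0, 270.2]]
-20 8 [[289.2, 239.8], [346.7, 239.8]]
0 -8 [[292.6, 254.7], [343.2, 254.7]]
0 8 [[292.2, 227.1], [343.7, 227.2]]
22 -8 [[295.1, 240.9], [340.6, 240.9]]
22 8 [[294.8, 215.9], [341.1, 215.9]]
40 -8 [[296.8, 231.5], [338.9, 231.6]]
40 8 [[296.5, 208.3], [339.3, 208.3]]
[-1.000e-04 -1.808e-01  6.650e-02] [[ 1.    -0.001  0.001]
 [ 0.001  0.234 -0.972]
 [ 0.     0.972  0.234]]
```

The view suggests the fingertips sit at about TCP height rather than 22 mm below it, so they passed over the carton. I'll go back and step down until the fingertips just feel the bench.

Call:
{"api": "send_rows", "payload": {"targets": [[0,0,-1,0,0.85],[0,0,-1.5,0,0.85],[0,0,-1.4,0,0.85],[0,3,0,0,0.85],[0,3,0,0,0.85],[0,1,0,0,0.85],[0,0.5,0,0,0.85],[0,0.5,0,0,0.85],[0,0,0,0,0.85]]}}

```text
t: 5.4
eef_pos: [0.4523, -0.3751, 0.0194]
tool_rot: [-1.542, -0.356, 0.355]
contact_force: [-0.1, -0.1, 0.4]
gripper_width: 0.851
```

Call:
{"api": "send_rows", "payload": {"targets": [[0,0.4,0,0,0.85],[0,0,0,0,0.85]]}}

```text
t: 5.6
eef_pos: [0.4522, -0.3749, 0.0155]
tool_rot: [-1.542, -0.356, 0.355]
contact_force: [0.4, -1.1, -0.7]
gripper_width: 0.852
```

Call:
{"api": "send_rows", "payload": {"targets": [[0,0,0,0,0.3],[0,0,0,0,0.3],[0,0,0,0,0.3],[0,0,0,0,0.3],[0,0,0,0,0.3]], "force": 8}}

```text
t: 6.1
eef_pos: [0.4521, -0.3748, 0.0154]
tool_rot: [-1.542, -0.356, 0.355]
contact_force: [-0.5, 0.1, 3.3]
gripper_width: 0.688
```

Call:
{"api": "send_rows", "payload": {"targets": [[0,0,0,0,0.85],[0,0,0,0,0.85],[0,0.4,0,0,0.85],[0,0,0,0,0.85]]}}

```text
t: 6.5
eef_pos: [0.4514, -0.3741, 0.0101]
tool_rot: [-1.54, -0.355, 0.356]
contact_force: [-0.2, 0.7, 0.5]
gripper_width: 0.848
```

Call:
{"api": "send_rows", "payload": {"targets": [[0,0.3,0,0,0.85],[0,0,0,0,0.85]]}}

```text
t: 6.7
eef_pos: [0.4515, -0.3743, 0.0073]
tool_rot: [-1.54, -0.355, 0.356]
contact_force: [0.1, 0.6, -0.3]
gripper_width: 0.849
```

```bash
python3 - <<'E'
from h import *
e,M,y=tool();print(e.round(4),round(y,3))
s=snap('scene'); u,v=map(int,proj(s,e)); print(u,v)
c=s['img'][max(v-60,0):v+60,u-80:u+80][:,:,::-1]
w=snap('wrist')['img'][60:400,120:520][:,:,::-1]
a=cv2.resize(c,(700,525),interpolation=cv2.INTER_CUBIC)
cv2.imwrite('pics/c2.png',a)
E
```

```text
[ 0.4515 -0.3743  0.0073] 0.453
207 205
```

View pics/c2.png

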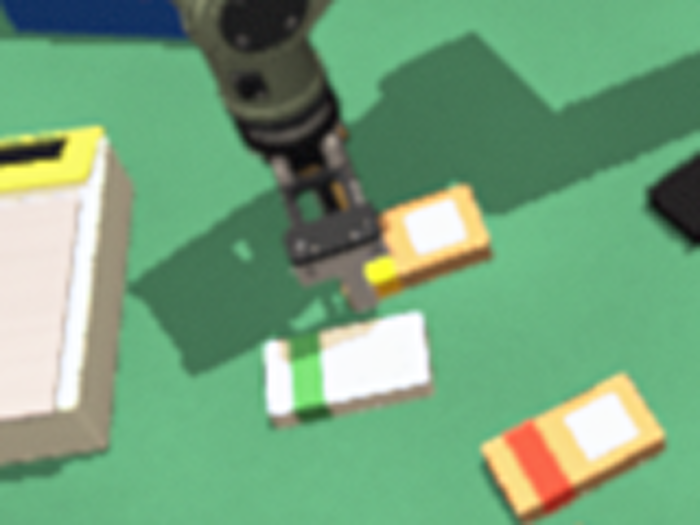

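The scene crop shows the fingers straddling the yellow carton's banded end, with the green carton clear of them. I'll grip and tip it up.

Call:
{"api": "send_rows", "payload": {"targets": [[0,0,0,0,0.5],[0,0,0,0,0.5],[0,0,0,0,0.5],[0,0,0,0,0.5],[0,0,0,0,0.5]], "force": 8}}

```text
t: 7.3
eef_pos: [0.452, -0.3747, 0.0081]
tool_rot: [-1.542, -0.355, 0.355]
contact_force: [-0.4, -0.4, 0.2]
gripper_width: 0.691
```

Call:
{"api": "send_rows", "payload": {"targets": [[0,-1.38,0.3,0,0.5],[0,-1.37,0.43,0,0.5],[0,-1.28,0.65,0,0.5],[0,-1.18,0.77,0,0.5],[0,-1.05,0.95,0,0.5],[0,-0.97,1.05,0,0.5],[0,0,0,0,0.5]]}}

```text
t: 8.0
eef_pos: [0.434, -0.3368, 0.0825]
tool_rot: [-1.544, -0.357, 0.355]
contact_force: [1.4, -0.0, -0.1]
gripper_width: 0.695
```

Call:
{"api": "send_rows", "payload": {"targets": [[0,-0.78,1.18,0,0.5],[0,-0.6,1.28,0,0.5],[0,-0.45,1.35,0,0.5],[0,-0.27,1.4,0,0.5],[0,-0.05,1.4,0,0.5],[0,0,1.4,0,0.5],[0,0,0,0,0.5],[0,0,0,0,0.5]]}}

```text
t: 8.8
eef_pos: [0.3986, -0.2651, 0.1017]
tool_rot: [-1.542, -0.356, 0.356]
contact_force: [0.6, -0.3, -1.4]
gripper_width: 0.687
```

```bash
python3 - <<'E'
from h import *
e,M,y=tool();print(e.round(4),round(y,3))
s=snap('scene'); u,v=map(int,proj(s,e)); print(u,v)
c=s['img'][max(v-60,0):v+60,u-80:u+80][:,:,::-1]
w=snap('wrist')['img'][:,:,::-1]
cv2.imwrite('pics/c3.png',np.hstack([cv2.resize(c,(400,300),interpolation=cv2.INTER_CUBIC),cv2.resize(w,(400,250))[:,:] if 0 else cv2.copyMakeBorder(cv2.resize(w,(400,250)),0,50,0,0,0)]))
E
```

```text
[ 0.3986 -0.2651  0.1017] 0.453
235 178
```

View pics/c3.png

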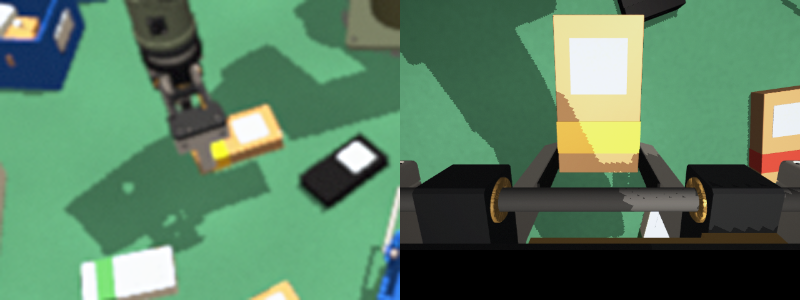

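The 8 N grip holds the carton level instead of letting it pivot. I'll lift a bit and ease the grip to 3 N so it swings down under its own weight.

Call:
{"api": "send_rows", "payload": {"targets": [[0,-2,0,0,0.5],[0,0,0,0,0.5],[0,0,0,0,0.5],[0,0,0,0,0.5],[0,0,0,0,0.5]], "force": 3}}

```text
t: 9.4
eef_pos: [0.3982, -0.265, 0.1209]
tool_rot: [-1.54, -0.354, 0.356]
contact_force: [0.4, -0.4, -1.6]
gripper_width: 0.691
```

```bash
cat >> h.py <<'E'
def view(f,both=True):
    e,M,y=tool();print(e.round(4),round(y,3),sensors.state()['gripper_width'].round(3))
    s=snap('scene'); u,v=map(int,proj(s,e)); u=max(u,80); v=max(v,60)
    c=s['img'][v-60:v+60,u-80:u+80][:,:,::-1]; w=snap('wrist')['img'][:,:,::-1]
    cv2.imwrite('pics/'+f+'.png',np.hstack([cv2.resize(c,(400,300),interpolation=cv2.INTER_CUBIC),cv2.copyMakeBorder(cv2.resize(w,(400,250)),0,50,0,0,0)]))
E
python3 -c "
from h import *
view('c4')"
```

```text
Traceback (most recent call last):
  File "h.py", line 35, in view
    e,M,y=tool();print(e.round(4),round(y,3),sensors.state()['gripper_width'].round(3))
                                             ^^^^^^^^^^^^^^^^^^^^^^^^^^^^^^^^^^^^^^
AttributeError: 'float' object has no attribute 'round'
```

```bash
sed -i "s/,sensors.state()\['gripper_width'\].round(3))/,round(sensors.state()['gripper_width'],3))/" h.py; cat >> h.py <<'E'
def colprofile():
    """wrist column band at centre: rows where pixels are not bench"""
    w=snap('wrist')['img']; h=cv2.cvtColor(w,cv2.COLOR_RGB2HSV)[:260,300:335]
    m=(cv2.inRange(h,(60,60,0),(95,255,255))==0).mean(1)>.6
    r=np.where(m)[0]; return (r.min(),r.max(),m.sum()) if len(r) else None
E
python3 -c "
from h import *
view('c4');print(colprofile())"
```

```text
[ 0.3982 -0.265   0.1209] 0.453 0.691
(np.int64(205), np.int64(259), np.int64(55))
```

View pics/c4.png

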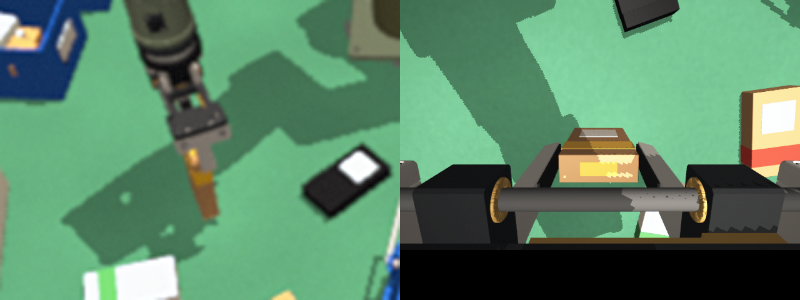

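The crop shows the carton now hanging upright from the fingers. I'll set it on the bench to square it, then grip firmly and lift.

Call:
{"api": "send_rows", "payload": {"targets": [[0,0.8,0,0,0.5],[0,0.5,0,0,0.5],[0,0.3,0,0,0.5],[0,0.2,0,0,0.5],[0,0.2,0,0,0.5],[0,0.2,0,0,0.5],[0,0,0,0,0.5]], "force": 3}}

```text
t: 10.25
eef_pos: [0.399, -0.2661, 0.1004]
tool_rot: [-1.543, -0.356, 0.355]
contact_force: [-1.4, -1.1, 3.5]
gripper_width: 0.691
```

Call:
{"api": "send_rows", "payload": {"targets": [[0,0,0,0,0.5],[0,0,0,0,0.5],[0,0,0,0,0.5],[0,0,0,0,0.5]], "force": 25}}

```text
t: 10.65
eef_pos: [0.399, -0.266, 0.1004]
tool_rot: [-1.543, -0.356, 0.355]
contact_force: [-1.4, -0.8, 6.1]
gripper_width: 0.684
```

It stands squared on the bench at TCP z = 0.100. Next I'll lift it and carry it next to the basket, turned to the basket's yaw, then measure the basket from the wrist.

Call:
{"api": "send_rows", "payload": {"targets": [[0,-2,0,0,0.5],[0,-4,0,0,0.5],[0,-4,0,0.1,0.5],[0,-4,0,0.14,0.5],[0,0,0,0.14,0.5],[0,0,0,0.14,0.5],[0,0,0,0.123,0.5],[0,0,0,0,0.5]]}}

```text
t: 11.45
eef_pos: [0.3983, -0.2644, 0.2386]
tool_rot: [-1.564, 0.15, -0.148]
contact_force: [0.5, 0.5, -1.4]
gripper_width: 0.692
```

Call:
{"api": "send_rows", "payload": {"targets": [[1,0,2,0,0.5],[1.2,0,3,0,0.5],[1.5,0,4,0,0.5],[1.5,0,4,0,0.5],[1.5,0,4,0,0.5],[1.5,0,4,0,0.5],[1.5,0,3,0,0.5],[0.7,0,2,0,0.5],[0.5,0,0.9,0,0.5],[0,0,0,0,0.5],[0,0,0,0,0.5]]}}

```text
t: 12.55
eef_pos: [0.5559, -0.0223, 0.2392]
tool_rot: [-1.566, 0.15, -0.148]
contact_force: [-0.5, -0.7, -1.6]
gripper_width: 0.687
```

```bash
python3 - <<'E'
from h import *
e,M,y=tool();print(e.round(4),round(y,3), sensors.state()['gripper_width'])
s=snap('wrist','w5'); 
h=cv2.cvtColor(s['img'],cv2.COLOR_RGB2HSV)
m=cv2.morphologyEx(cv2.inRange(h,(102,110,25),(128,255,255)),cv2.MORPH_CLOSE,np.ones((9,9)))
c=max(cv2.findContours(m,cv2.RETR_EXTERNAL,cv2.CHAIN_APPROX_NONE)[0],key=cv2.contourArea)
print(cv2.boundingRect(c),cv2.contourArea(c))
w=np.array([ray(s,u,v,.078)[:2] for u,v in c[:,0]],np.float32)*1000
print(cv2.minAreaRect(w))
b=cv2.inRange(h,(0,0,0),(180,90,45)); n,_,st,ce=cv2.connectedComponentsWithStats(b)
for i in range(1,n):
    if 200<st[i,4]<20000: print(st[i],ce[i].round(1),ray(s,*ce[i],.105).round(4))
E
```

```text
[ 0.5559 -0.0223  0.2392] -0.189 0.6873009798753451
(258, 0, 120, 173) 18964.0
((572.5341796875, 65.92133331298828), (153.6048126220703, 106.60836029052734), 79.12171936035156)
[197  39  12  66 284] [201.3  72.2] [0.478  0.0976 0.105 ]
[208  40  10  66 471] [212.3  73.5] [0.4869 0.0948 0.105 ]
[  80   61   96   71 3743] [112.4  96.3] [0.3971 0.093  0.105 ]
[188  74  10  60 401] [192.7 104.3] [0.4637 0.0735 0.105 ]
```

View pics/w5.png

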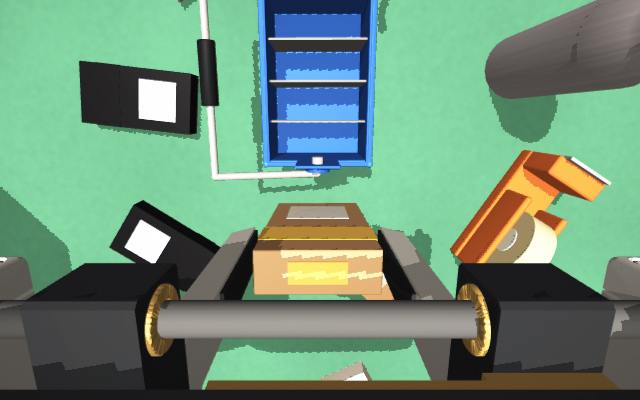

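The wrist view shows the basket rim's near corners at (264,165) and (371,165), the dividers at v = 39, 81 and 121, and the sleeve at (207,72). The carton is held with its length vertical at (317,250). I'll convert these to positions.

```bash
python3 - <<'E'
from h import *
s=snap('wrist')
def p(n,u,v,z): w=ray(s,u,v,z); print(n,w.round(4),rel(w))
p('rimL',264,165,.078);p('rimR',371,165,.078)
p('div34',319,39,.062);p('div23',318,81,.062);p('div12',318,121,.062)
p('divL',271,121,.062);p('divR',365,121,.062);p('div23L',271,81,.062);p('div23R',365,81,.062)
p('sleeve',207,72,.110);p('barcorner',214,178,.107)
# carton: top end face corners at its top height (TCP+~.02)
for q in ((253,292),(382,292),(259,246),(377,246)): p('cart',*q,tool()[0][2]+.02)
E
```

```text
rimL [0.508  0.0069 0.078 ] [-5.26 16.16  2.01]
rimR [ 0.6114 -0.013   0.078 ] [ 5.28 16.15  2.02]
div34 [0.5834 0.1125 0.062 ] [ 0.14 17.75 13.81]
div23 [0.5753 0.0755 0.062 ] [ 0.05 17.75 10.02]
div12 [0.5681 0.0381 0.062 ] [ 0.06 17.75  6.22]
divL [0.5219 0.047  0.062 ] [-4.65 17.75  6.21]
divR [0.6143 0.0292 0.062 ] [ 4.76 17.75  6.22]
div23L [0.5303 0.0841 0.062 ] [-4.53 17.75 10.02]
div23R [0.6203 0.0668 0.062 ] [ 4.63 17.75 10.02]
sleeve [0.4843 0.0957 0.11  ] [-9.28 12.96 10.28]
barcorner [0.4658 0.0069 0.107 ] [-9.4  13.26  1.21]
cart [ 0.5204 -0.0359  0.2595] [-3.24 -2.   -1.96]
cart [ 0.5843 -0.0482  0.2595] [ 3.27 -2.   -1.96]
cart [ 0.529  -0.0124  0.2595] [-2.84 -2.    0.5 ]
cart [ 0.5855 -0.0233  0.2595] [ 2.92 -2.    0.51]
```

```bash
python3 - <<'E'
import cv2
i=cv2.imread('pics/w5.png')[190:305,235:400]
cv2.imwrite('pics/c6.png',cv2.resize(i,None,fx=4.5,fy=4.5,interpolation=cv2.INTER_CUBIC))
E
```

```text
(no output)
```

View pics/c6.png

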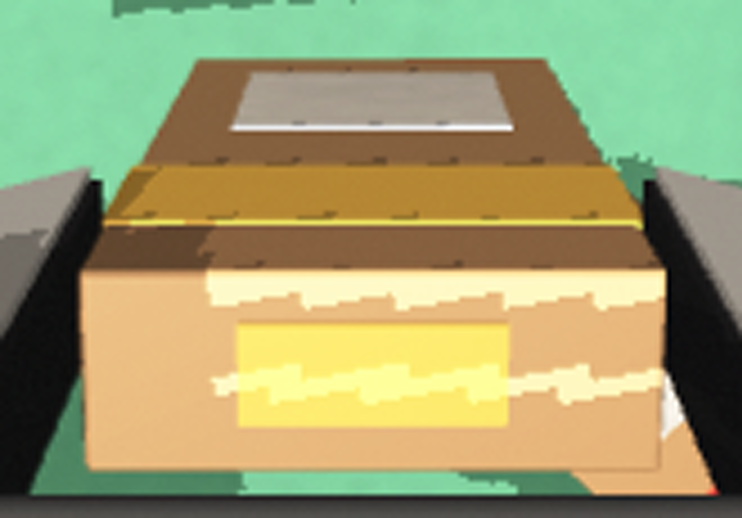

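The crop shows the end face level, with edges of 130 and 128 px, and the carton vertical to about 3°. Its centre is about 12 mm behind the TCP in tool z, because the fingertips actually sit about 6 mm behind the TCP. I'll allow for both. The yellow carton goes into compartment 4.

Call:
{"api": "send_rows", "payload": {"targets": [[0,0,3,0,0.5],[0.1,0,4,0,0.5],[0,0,4,0,0.5],[0,0,3.5,0,0.5],[0,0,2.5,0,0.5],[0,0,0,0,0.5],[0,2.5,0,0,0.5],[0,2.5,0,0,0.5],[0,0,0,0,0.5]]}}

```text
t: 13.55
eef_pos: [0.5863, 0.1428, 0.1855]
tool_rot: [-1.568, 0.157, -0.144]
contact_force: [-0.1, 0.0, -1.6]
gripper_width: 0.687
```

Call:
{"api": "send_rows", "payload": {"targets": [[0,2,0,0,0.5],[0,1.5,0,0,0.5],[0,1.5,0,0,0.5],[0,1.5,0,0,0.5],[0,1,0,0,0.5],[0,0,0,0,0.5]]}}

```text
t: 14.15
eef_pos: [0.588, 0.1448, 0.1125]
tool_rot: [-1.567, 0.152, -0.146]
contact_force: [-0.9, 0.1, -0.8]
gripper_width: 0.69
```

Call:
{"api": "send_rows", "payload": {"targets": [[0,0.5,0,0,0.5],[0,0.3,0,0,0.5],[0,0,0,0,0.5]]}}

```text
t: 14.45
eef_pos: [0.5896, 0.1451, 0.1067]
tool_rot: [-1.566, 0.149, -0.149]
contact_force: [-0.3, 0.0, -1.0]
gripper_width: 0.692
```

Call:
{"api": "send_rows", "payload": {"targets": [[0,0.3,0,0,0.5],[0,0,0,0,0.5],[0,0,0,0,0.85],[0,0,0,0,0.85],[0,0,0,0,0.85],[0,-3,0,0,0.85],[0,-5,0,0,0.85],[0,-5,0,0,0.85],[0,0,-5,0,0.9],[0,0,-5,0,0.9],[0,0,0,0,0.9]]}}

```text
t: 15.55
eef_pos: [0.5704, 0.0419, 0.2348]
tool_rot: [-1.568, 0.153, -0.155]
contact_force: [0.2, 0.3, -0.7]
gripper_width: 0.903
```

```bash
python3 - <<'E'
from h import *
e,M,y=tool();print(e.round(4),round(y,3))
w=snap('wrist','w7'); t=snap('top')
for r in rects(t):
    if r[3]<130: print(r)
# green carton: white part + green band
for u,v in ((434.3,209.2),): print(ray(t,u,v,.024).round(4))
i=w['img'][:,:,::-1];c=t['img'][130:280,270:470,::-1]
cv2.imwrite('pics/c7.png',np.hstack([cv2.resize(i,(400,250)),cv2.resize(c,(333,250),interpolation=cv2.INTER_CUBIC)]))
E
```

```text
[0.5704 0.0419 0.2348] -0.196
([195.0, 281.0], [0.2912, 0.4202], np.float64(-1.222), 126, 81, 1)
([248.0, 235.0], [0.4465, 0.2579], np.float64(-1.105), 125, 68, None)
([437.0, 208.0], [0.5508, -0.3547], np.float64(-1.284), 127, 66, None)
([379.0, 188.0], [0.6148, -0.1716], np.float64(-0.975), 124, 68, 6)
([313.0, 127.0], [0.8186, 0.056], np.float64(0.031), 121, 71, None)
[ 0.5502 -0.3559  0.024 ]
```

View pics/c7.png

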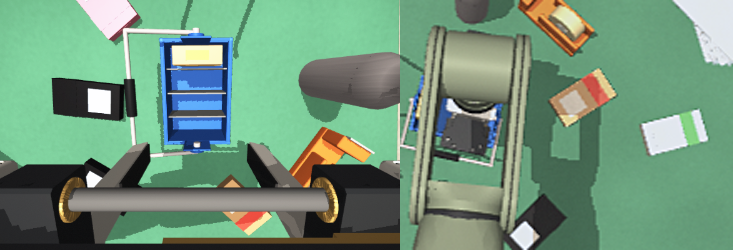

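The picture shows the yellow carton standing in compartment 4. Red and green have not moved. Next is the red carton, so I'll move to hover and measure it.

Call:
{"api": "send_rows", "payload": {"targets": [[0,0,0,-0.13,0.9],[0,0,0,-0.13,0.9],[0,0,0,-0.13,0.9],[0,0,0,-0.13,0.9],[0,0,0,-0.13,0.9],[0,0,0,-0.142,0.9],[-1.6,0,-5,0,0.9],[-1.6,0,-5,0,0.9],[-1.6,0,-5,0,0.9],[-1.6,0,-5,0,0.9],[-1.6,0,-5,0,0.9],[0,0,0,0,0.9]]}}

```text
t: 16.85
eef_pos: [0.6439, -0.1974, 0.2322]
tool_rot: [-1.521, -0.467, 0.469]
contact_force: [0.3, 0.4, 0.6]
gripper_width: 0.901
```

```bash
python3 - <<'E'
from h import *
e,M,y=tool();print(e.round(4),round(y,3))
s=snap('wrist','w8')
for r in rects(s,amin=800): print(r, rel(r[1]+[0.024]))
E
```

```text
[ 0.6439 -0.1974  0.2322] 0.597
([309.0, 143.0], [0.6154, -0.1733], np.float64(-0.973), 120, 67, 5) [-1.13 20.84  3.26]
([594.0, 57.0], [0.8038, 0.0603], np.float64(0.81), 112, 84, None) [27.6  20.84 11.92]
```

Call:
{"api": "send_rows", "payload": {"targets": [[-0.5,0,4,0,0.88],[-0.6,0,4,0,0.88],[0,4,0,0,0.88],[0,4,0,0,0.88],[0,4,0,0,0.88],[0,4,0,0,0.88],[0,3,0,0,0.88],[0,2,0,0,0.88],[0,1,0,0,0.88],[0,0,0,0,0.88]]}}

```text
t: 17.9
eef_pos: [0.5872, -0.1305, 0.0123]
tool_rot: [-1.516, -0.471, 0.475]
contact_force: [-0.7, 0.2, -0.5]
gripper_width: 0.882
```

Call:
{"api": "send_rows", "payload": {"targets": [[0,0.4,0,0,0.88],[0,0.4,0,0,0.88],[0,0,0,0,0.88]]}}

```text
t: 18.2
eef_pos: [0.5888, -0.1329, 0.0064]
tool_rot: [-1.52, -0.472, 0.471]
contact_force: [-0.3, 0.3, -0.2]
gripper_width: 0.881
```

Call:
{"api": "send_rows", "payload": {"targets": [[0,0.3,0,0,0.88],[0,0.3,0,0,0.88],[0,0,0,0,0.5],[0,0,0,0,0.5],[0,0,0,0,0.5],[0,0,0,0,0.5],[0,0,0,0,0.5]], "force": 3}}

```text
t: 18.9
eef_pos: [0.5884, -0.1329, -0.0002]
tool_rot: [-1.519, -0.472, 0.471]
contact_force: [1.0, -0.1, -1.0]
gripper_width: 0.69
```

Call:
{"api": "send_rows", "payload": {"targets": [[0,-1.5,0,0,0.5],[0,-1.5,0,0,0.5],[0,-2,0,0,0.5],[0,-2,0,0,0.5],[0,-2,0,0,0.5],[0,-2,0,0,0.5],[0,-2,0,0,0.5],[0,0,0,0,0.5],[0,0,0,0,0.5],[0,0,0,0,0.5],[0,0,0,0,0.5]]}}

```text
t: 20.0
eef_pos: [0.5873, -0.1325, 0.1283]
tool_rot: [-1.517, -0.47, 0.473]
contact_force: [-0.1, 0.2, -0.2]
gripper_width: 0.692
```

```bash
python3 - <<'E'
from h import *
view('c9');print(colprofile())
E
```

```text
[ 0.5873 -0.1325  0.1283] 0.602 0.692
(np.int64(216), np.int64(259), np.int64(44))
```

View pics/c9.png

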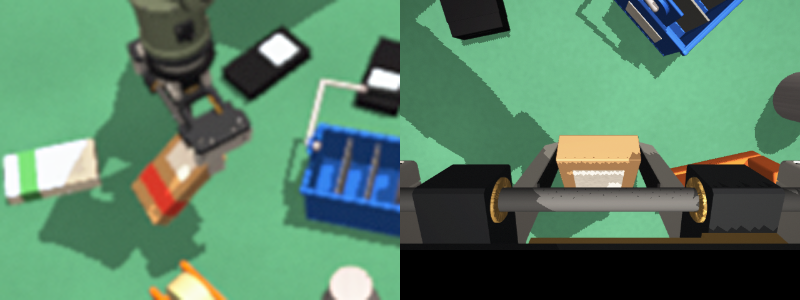

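The picture shows the red carton only partly swung. I'll bounce it with a few quick vertical moves at 3 N to bring it down to hanging.

Call:
{"api": "send_rows", "payload": {"targets": [[0,-4,0,0,0.5],[0,4,0,0,0.5],[0,-4,0,0,0.5],[0,4,0,0,0.5],[0,-4,0,0,0.5],[0,4,0,0,0.5],[0,-4,0,0,0.5],[0,0,0,0,0.5],[0,0,0,0,0.5]], "force": 3}}

```text
t: 21.05
eef_pos: [0.59, -0.1335, 0.1712]
tool_rot: [-1.522, -0.475, 0.469]
contact_force: [0.8, 0.2, -1.0]
gripper_width: 0.69
```

```bash
cat >> h.py <<'E'
def held(s=None):
    """held carton in the wrist view: top end face edges by width of bright brown/white region between fingers"""
    s=s or snap('wrist'); h=cv2.cvtColor(s['img'],cv2.COLOR_RGB2HSV)
    nb=cv2.inRange(h,(60,60,0),(95,255,255))==0; dark=h[:,:,2]<70
    for v in range(180,300,6):
        row=(nb[v]&~dark[v])[255-10:380+10]; u=np.where(row)[0]
        print(v,(u.min()+245,u.max()+245) if len(u) else None, s['img'][v,318].tolist(), end=' | ')
    print()
E
python3 - <<'E'
from h import *
print(tool()[0].round(4),colprofile()); s=snap('wrist','w10'); held(s)
E
```

```text
[ 0.59   -0.1335  0.1712] (np.int64(192), np.int64(259), np.int64(68))
180 None [123, 204, 153] | 186 None [124, 204, 155] | 192 (np.int64(278), np.int64(356)) [115, 110, 75] | 198 (np.int64(271), np.int64(364)) [147, 49, 39] | 204 (np.int64(267), np.int64(367)) [115, 83, 54] | 210 (np.int64(262), np.int64(373)) [115, 82, 54] | 216 (np.int64(257), np.int64(378)) [115, 82, 54] | 222 (np.int64(251), np.int64(384)) [171, 127, 82] | 228 (np.int64(247), np.int64(387)) [252, 246, 192] | 234 (np.int64(245), np.int64(389)) [252, 245, 189] | 240 (np.int64(245), np.int64(389)) [252, 244, 187] | 246 (np.int64(245), np.int64(383)) [252, 244, 185] | 252 (np.int64(251), np.int64(383)) [252, 243, 186] | 258 (np.int64(251), np.int64(383)) [252, 242, 181] | 264 (np.int64(251), np.int64(383)) [223, 172, 116] | 270 None [78, 134, 99] | 276 None [78, 137, 100] | 282 None [71, 125, 93] | 288 None [71, 125, 91] | 294 None [117, 195, 147] |
```

The red carton now hangs about 5° from vertical. I'll square it on the bench and grip firmly.

Call:
{"api": "send_rows", "payload": {"targets": [[0,3,0,0,0.5],[0,2.5,0,0,0.5],[0,0.6,0,0,0.5],[0,0.3,0,0,0.5],[0,0.2,0,0,0.5],[0,0.2,0,0,0.5],[0,0.2,0,0,0.5],[0,0,0,0,0.5]], "force": 3}}

```text
t: 21.95
eef_pos: [0.5887, -0.133, 0.1002]
tool_rot: [-1.519, -0.472, 0.471]
contact_force: [-0.1, 0.8, -1.1]
gripper_width: 0.692
```

Call:
{"api": "send_rows", "payload": {"targets": [[0,0.15,0,0,0.5],[0,0.15,0,0,0.5],[0,0,0,0,0.5]], "force": 3}}

```text
t: 22.25
eef_pos: [0.5892, -0.1335, 0.0979]
tool_rot: [-1.521, -0.473, 0.47]
contact_force: [0.7, -1.2, 3.9]
gripper_width: 0.693
```

Call:
{"api": "send_rows", "payload": {"targets": [[0,0.15,0,0,0.5],[0,0,0,0,0.5],[0,0,0,0,0.5],[0,0,0,0,0.5]], "force": 25}}

```text
t: 22.65
eef_pos: [0.5895, -0.1338, 0.0978]
tool_rot: [-1.521, -0.473, 0.47]
contact_force: [-1.1, -0.4, 9.4]
gripper_width: 0.688
```

Call:
{"api": "send_rows", "payload": {"targets": [[0,-2,0,0,0.5],[0,-4,0,0.1,0.5],[0,-4,0,0.14,0.5],[0,-4,0,0.14,0.5],[0,0,0,0.14,0.5],[0,0,0,0.14,0.5],[0,0,0,0.13,0.5],[-2,0,4,0,0.5],[-2,0,4,0,0.5],[-1.3,0,2.3,0,0.5],[0,0,0,0,0.5],[0,0,0,0,0.5]]}}

```text
t: 23.85
eef_pos: [0.5553, -0.0214, 0.2349]
tool_rot: [-1.566, 0.147, -0.146]
contact_force: [0.5, -0.0, -0.8]
gripper_width: 0.687
```

```bash
python3 - <<'E'
from h import *
e,M,y=tool();print(e.round(4),round(y,3)); s=snap('wrist','w11'); held(s)
print(rel([.5753,.0755,.0]),[np.round(proj(s,p),0) for p in ([.5681,.0381,.062],[.5753,.0755,.062])])
h=cv2.cvtColor(s['img'],cv2.COLOR_RGB2HSV)[:,:,1]
g=s['img'][0:200,318].astype(int)
for v in range(20,190,3): print(v,g[v].tolist(),end=' ')
E
```

```text
[ 0.5553 -0.0214  0.2349] -0.187
180 (np.int64(245), np.int64(260)) [79, 136, 101] | 186 None [80, 137, 101] | 192 (np.int64(277), np.int64(358)) [127, 88, 59] | 198 (np.int64(270), np.int64(364)) [226, 100, 79] | 204 (np.int64(267), np.int64(368)) [127, 92, 61] | 210 (np.int64(262), np.int64(373)) [126, 92, 59] | 216 (np.int64(257), np.int64(378)) [126, 92, 60] | 222 (np.int64(252), np.int64(383)) [126, 92, 60] | 228 (np.int64(248), np.int64(387)) [254, 250, 204] | 234 (np.int64(245), np.int64(389)) [254, 250, 203] | 240 (np.int64(245), np.int64(389)) [254, 250, 202] | 246 (np.int64(250), np.int64(384)) [254, 249, 201] | 252 (np.int64(251), np.int64(384)) [254, 249, 200] | 258 (np.int64(251), np.int64(383)) [235, 190, 130] | 264 (np.int64(251), np.int64(383)) [234, 187, 128] | 270 (np.int64(251), np.int64(383)) [215, 167, 113] | 276 None [78, 134, 99] | 282 None [80, 136, 100] | 288 None [78, 134, 99] | 294 None [126, 209, 158] | 
[ 0.12 23.49  9.97] [array([319., 122.]), array([319.,  82.])]
20 [213, 164, 69] 23 [126, 93, 36] 26 [126, 92, 36] 29 [91, 66, 44] 32 [93, 68, 45] 35 [92,
[... 259 characters left out ...]
85, 212, 241] 83 [51, 50, 48] 86 [53, 51, 49] 89 [58, 108, 202] 92 [58, 110, 202] 95 [59, 110, 203] 98 [58, 109, 203] 101 [58, 110, 202] 104 [64, 120, 216] 107 [108, 188, 253] 110 [107, 187, 253] 113 [107, 188, 254] 116 [105, 186, 253] 119 [104, 183, 253] 122 [228, 225, 218] 125 [59, 110, 203] 128 [59, 111, 204] 131 [59, 110, 204] 134 [61, 111, 204] 137 [60, 111, 204] 140 [102, 182, 253] 143 [103, 182, 253] 146 [100, 182, 253] 149 [102, 182, 253] 152 [102, 181, 253] 155 [27, 55, 116] 158 [157, 152, 147] 161 [254, 254, 254] 164 [254, 254, 254] 167 [48, 99, 197] 170 [51, 105, 207] 173 [97, 179, 253] 176 [249, 244, 241] 179 [79, 135, 100] 182 [79, 136, 101] 185 [82, 138, 103] 188 [83, 139, 104]
```

The basket hasn't moved: the dividers sit at v = 39, 81 and 121.5, where predicted. The red carton goes into compartment 2.

Call:
{"api": "send_rows", "payload": {"targets": [[0.1,0,3,0,0.5],[0,0,3,0,0.5],[0,0,2,0,0.5],[0,0,0,0,0.5],[0,3,0,0,0.5],[0,2,0,0,0.5],[0,2,0,0,0.5],[0,1,0,0,0.5],[0,0,0,0,0.5]]}}

```text
t: 24.8
eef_pos: [0.5726, 0.0559, 0.158]
tool_rot: [-1.564, 0.148, -0.15]
contact_force: [-3.7, 2.3, 10.6]
gripper_width: 0.688
```

Call:
{"api": "send_rows", "payload": {"targets": [[0,1,0,0,0.5],[0,1,0,0,0.5],[0,1,0,0,0.5],[0,1,0,0,0.5],[0,0.8,0,0,0.5],[0,0,0,0,0.5]]}}

```text
t: 25.4
eef_pos: [0.5709, 0.0552, 0.1063]
tool_rot: [-1.567, 0.15, -0.147]
contact_force: [0.5, -0.2, 0.4]
gripper_width: 0.507
```

It touched something at about divider height and slipped out of the grip. I'll look before moving.

```bash
python3 -c "
from h import *
view('c12')"
```

```text
[0.5709 0.0552 0.1063] -0.189 0.507
```

View pics/c12.png

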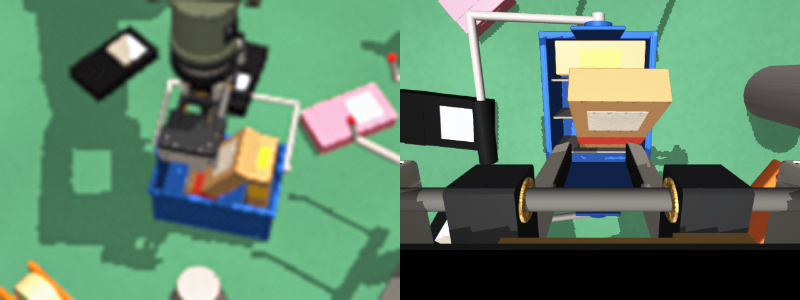

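The picture shows the red carton leaning about 21° toward +y. It is jammed over compartment 3, which is also empty, with its top at about z +5.8 cm and x +1.4 cm in tool axes. I'll grip its top lightly, swing it upright and let it settle into compartment 3.

Call:
{"api": "send_rows", "payload": {"targets": [[0,-4,0,0,0.5],[0,-4,0,0,1],[0,0,0,0,1],[0.7,0,2.6,0,1],[0.7,0,2.7,0,1],[0,0,0,0,1],[0,0,0,0,1]], "force": 3}}

```text
t: 26.2
eef_pos: [0.5946, 0.1056, 0.186]
tool_rot: [-1.567, 0.149, -0.146]
contact_force: [0.4, -0.2, -0.1]
gripper_width: 0.971
```

Call:
{"api": "send_rows", "payload": {"targets": [[0,3,0,0,1],[0,2.5,0,0,1],[0,1,0,0,1],[0,0,0,0,1],[0,0,0,0,0.5],[0,0,0,0,0.5],[0,0,0,0,0.5],[0,0,0,0,0.5],[0,0,0,0,0.5]]}}

```text
t: 27.1
eef_pos: [0.5957, 0.1064, 0.1232]
tool_rot: [-1.565, 0.146, -0.149]
contact_force: [-1.0, -0.3, 1.4]
gripper_width: 0.699
```

Call:
{"api": "send_rows", "payload": {"targets": [[0,-1,0,0,0.5],[0,-2,-0.5,0,0.5],[0,-3,-0.5,0,0.5],[-0.7,-3,-0.5,0,0.5],[-0.7,0,0,0,0.5],[0,0,0,0,0.5],[0,0,0,0,0.5],[0,0,0,0,0.5]], "force": 4}}

```text
t: 27.9
eef_pos: [0.5775, 0.0941, 0.2103]
tool_rot: [-1.566, 0.15, -0.145]
contact_force: [-0.4, -0.4, -0.3]
gripper_width: 0.692
```

```bash
python3 - <<'E'
from h import *
e,M,y=tool();print(e.round(4),round(y,3)); s=snap('wrist','w13'); held(s)
i=s['img'][:,:,::-1]; t=snap('scene'); u,v=map(int,proj(t,e)); c=t['img'][max(v-30,0):v+90,u-80:u+80,::-1]
cv2.imwrite('pics/c13.png',np.hstack([cv2.resize(i,(480,300)),cv2.resize(c,(320,300),interpolation=cv2.INTER_CUBIC)]))
E
```

```text
[0.5775 0.0941 0.2103] -0.188
180 (np.int64(260), np.int64(376)) [53, 101, 188] | 186 (np.int64(260), np.int64(376)) [82, 154, 246] | 192 (np.int64(260), np.int64(376)) [79, 132, 221] | 198 (np.int64(261), np.int64(376)) [70, 68, 66] | 204 (np.int64(261), np.int64(375)) [71, 70, 66] | 210 (np.int64(261), np.int64(375)) [79, 152, 246] | 216 (np.int64(261), np.int64(375)) [82, 159, 249] | 222 (np.int64(262), np.int64(375)) [82, 156, 248] | 228 (np.int64(247), np.int64(387)) [252, 239, 177] | 234 (np.int64(245), np.int64(389)) [252, 241, 178] | 240 (np.int64(245), np.int64(389)) [252, 242, 183] | 246 (np.int64(250), np.int64(384)) [252, 244, 188] | 252 (np.int64(250), np.int64(385)) [252, 244, 189] | 258 (np.int64(250), np.int64(385)) [206, 156, 103] | 264 (np.int64(249), np.int64(385)) [207, 156, 104] | 270 (np.int64(249), np.int64(385)) [207, 157, 105] | 276 (np.int64(250), np.int64(379)) [154, 118, 86] | 282 (np.int64(264), np.int64(372)) [17, 35, 74] | 288 (np.int64(264), np.int64(372)) [16, 34, 72] | 294 (np.int64(297), np.int64(339)) [94, 89, 86] |
```

View pics/c13.png

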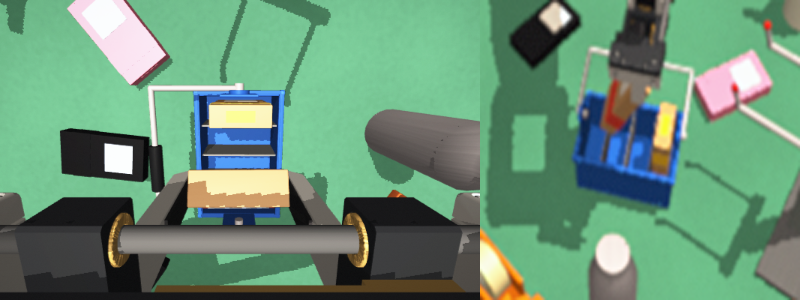

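The picture shows the red carton held with its bottom leaning about 20° toward -y. I'll raise it and bounce it at 3 N until it hangs vertical.

Call:
{"api": "send_rows", "payload": {"targets": [[0,-4,0,0,0.5],[0,-4,0,0,0.5],[0,4,0,0,0.5],[0,-4,0,0,0.5],[0,4,0,0,0.5],[0,-4,0,0,0.5],[0,4,0,0,0.5],[0,-4,0,0,0.5],[0,4,0,0,0.5],[0,-4,0,0,0.5],[0,4,0,0,0.5],[0,0,0,0,0.5]], "force": 3}}

```text
t: 29.2
eef_pos: [0.5749, 0.0939, 0.2466]
tool_rot: [-1.567, 0.156, -0.139]
contact_force: [-0.1, -0.6, -1.9]
gripper_width: 0.692
```

```bash
python3 - <<'E'
from h import *
e,M,y=tool();print(e.round(4),round(y,3)); s=snap('wrist','w14'); held(s)
E
```

```text
[0.5749 0.0939 0.2466] -0.188
180 (np.int64(270), np.int64(374)) [63, 120, 218] | 186 (np.int64(270), np.int64(374)) [72, 70, 66] | 192 (np.int64(270), np.int64(374)) [71, 70, 65] | 198 (np.int64(270), np.int64(373)) [168, 176, 192] | 204 (np.int64(271), np.int64(373)) [85, 153, 246] | 210 (np.int64(271), np.int64(373)) [150, 61, 48] | 216 (np.int64(267), np.int64(373)) [102, 73, 47] | 222 (np.int64(261), np.int64(374)) [103, 73, 48] | 228 (np.int64(247), np.int64(387)) [100, 72, 47] | 234 (np.int64(245), np.int64(389)) [252, 248, 198] | 240 (np.int64(245), np.int64(389)) [252, 247, 196] | 246 (np.int64(252), np.int64(383)) [252, 247, 195] | 252 (np.int64(252), np.int64(382)) [252, 246, 193] | 258 (np.int64(252), np.int64(382)) [227, 178, 121] | 264 (np.int64(252), np.int64(382)) [227, 177, 121] | 270 (np.int64(252), np.int64(382)) [227, 178, 121] | 276 (np.int64(253), np.int64(382)) [250, 223, 156] | 282 (np.int64(302), np.int64(341)) [17, 35, 74] | 288 (np.int64(274), np.int64(340)) [36, 77, 158] | 294 (np.int64(245), np.int64(279)) [72, 125, 92] |
```

The remaining lean is about 9°, which still fits the 36 mm compartment. I'll insert it into compartment 3 centred on its leaning footprint, then straighten it by moving the tool while the bottom rests on the floor.

Call:
{"api": "send_rows", "payload": {"targets": [[0.2,0,1.5,0,0.5],[0,3,0,0,0.5],[0,3,0,0,0.5],[0,1,0,0,0.5],[0,1,0,0,0.5],[0,1,0,0,0.5],[0,0,0,0,0.5]], "force": 5}}

```text
t: 29.95
eef_pos: [0.5832, 0.1084, 0.1618]
tool_rot: [-1.566, 0.148, -0.147]
contact_force: [-0.0, -0.5, 0.2]
gripper_width: 0.691
```

Call:
{"api": "send_rows", "payload": {"targets": [[0,1,0,0,0.5],[0,1,0,0,0.5],[0,0.7,0,0,0.5],[0,0,0,0,0.5]]}}

```text
t: 30.35
eef_pos: [0.5821, 0.1082, 0.1335]
tool_rot: [-1.566, 0.15, -0.145]
contact_force: [-0.8, 0.4, -0.8]
gripper_width: 0.694
```

Bottom is at about 0.03 m, inside the compartment with no contact force.

Call:
{"api": "send_rows", "payload": {"targets": [[0,1,0,0,0.5],[0,0.8,0,0,0.5],[0,0.5,0,0,0.5],[0,0.2,0,0,0.5],[0,0,0,0,0.5]]}}

```text
t: 30.85
eef_pos: [0.583, 0.1083, 0.1097]
tool_rot: [-1.566, 0.148, -0.147]
contact_force: [-0.5, 0.1, -0.4]
gripper_width: 0.688
```

Call:
{"api": "send_rows", "payload": {"targets": [[0,0.2,0,0,0.5],[0,0.2,0,0,0.5],[0,0,0,0,0.5]]}}

```text
t: 31.15
eef_pos: [0.5833, 0.1082, 0.1062]
tool_rot: [-1.566, 0.148, -0.148]
contact_force: [-0.0, 0.3, -0.4]
gripper_width: 0.69
```

Call:
{"api": "send_rows", "payload": {"targets": [[0,0.2,0,0,0.5],[0,0.2,0,0,0.5],[0,0.2,0,0,0.5],[0,0,-0.4,0,0.5],[0,0,-0.4,0,0.5],[0,0,-0.4,0,0.5],[0,0,0,0,0.5]], "force": 3}}

```text
t: 31.85
eef_pos: [0.5812, 0.0957, 0.1001]
tool_rot: [-1.566, 0.148, -0.148]
contact_force: [0.1, 0.1, 1.9]
gripper_width: 0.688
```

Call:
{"api": "send_rows", "payload": {"targets": [[0,0,0,0,0.95],[0,0,0,0,0.95],[0,0,0,0,0.95],[0,0,0,0,0.95],[0,-3,0,0,0.95],[0,-5,0,0,0.95],[0,-5,0,0,0.95],[0,0,-5,0,0.9],[0,0,-3,0,0.9],[0,0,0,0,0.9]]}}

```text
t: 32.85
eef_pos: [0.5659, 0.015, 0.2309]
tool_rot: [-1.567, 0.15, -0.151]
contact_force: [0.2, 0.2, -0.3]
gripper_width: 0.899
```

```bash
cat >> h.py <<'E'
def tops(s):
    """bright carton end faces in the basket, wrist view; world pos at z=.123 in basket axes"""
    h=cv2.cvtColor(s['img'],cv2.COLOR_RGB2HSV)
    m=cv2.inRange(h,(8,25,140),(35,255,255))|cv2.inRange(h,(0,0,190),(180,40,255)); m[235:]=0
    m=cv2.morphologyEx(m,cv2.MORPH_CLOSE,np.ones((7,7)))
    for c in cv2.findContours(m,cv2.RETR_EXTERNAL,cv2.CHAIN_APPROX_SIMPLE)[0]:
        if cv2.contourArea(c)<500: continue
        w=np.array([ray(s,u,v,.123)[:2] for u,v in c[:,0].astype(float)])
        a=np.float32(1000*(w-[.5753,.0755])@np.array([[.982,.187],[-.187,.982]]))
        print('top face',cv2.boundingRect(c),'basket xmin,ymin,xmax,ymax mm',a.min(0).round(0),a.max(0).round(0))
E
python3 - <<'E'
from h import *
e,M,y=tool();print(e.round(4),round(y,3)); s=snap('wrist','w15'); tops(s)
t=snap('top')
for r in rects(t):
    if r[3]<135: print(r)
E
```

```text
[0.5659 0.015  0.2309] -0.192
top face (481, 182, 126, 53) basket xmin,ymin,xmax,ymax mm [145. -95.] [252. -49.]
top face (203, 155, 114, 80) basket xmin,ymin,xmax,ymax mm [-92. -94.] [  1. -25.]
top face (136, 116, 37, 43) basket xmin,ymin,xmax,ymax mm [-147.  -28.] [-115.    6.]
top face (267, 89, 91, 34) basket xmin,ymin,xmax,ymax mm [-38.   1.] [34. 26.]
top face (611, 48, 29, 42) basket xmin,ymin,xmax,ymax mm [233.  25.] [254.  56.]
top face (273, 33, 85, 37) basket xmin,ymin,xmax,ymax mm [-31.  41.] [33. 67.]
top face (141, 0, 177, 90) basket xmin,ymin,xmax,ymax mm [-129.   27.] [ 3. 90.]
([195.0, 281.0], [0.2912, 0.4202], np.float64(-1.222), 126, 81, 1)
([248.0, 235.0], [0.4465, 0.2579], np.float64(-1.105), 125, 68, None)
([437.0, 209.0], [0.5508, -0.3548], np.float64(-1.283), 127, 66, None)
([313.0, 127.0], [0.8186, 0.056], np.float64(0.031), 121, 71, None)
```

Red now stands in compartment 3 (top face at basket y 1..26 mm) and yellow in compartment 4 (41..67 mm). Green is next, and it is where it was.

Call:
{"api": "send_rows", "payload": {"targets": [[0,0,0,-0.12,0.9],[0,0,0,-0.12,0.9],[0,0,0,-0.12,0.9],[0,0,0,-0.12,0.9],[-1.5,0,-4.8,0,0.9],[-1.5,0,-4.8,0,0.9],[-1.5,0,-4.8,0,0.9],[-1.5,0,-4.8,0,0.9],[-1.5,0,-4.8,0,0.9],[-1.5,0,-4.8,0,0.9],[-1.5,0,-4.8,0,0.9],[-1.5,0,-4.8,0,0.9]]}}

```text
t: 34.15
eef_pos: [0.5626, -0.3824, 0.2295]
tool_rot: [-1.557, -0.231, 0.23]
contact_force: [1.3, 0.8, 0.1]
gripper_width: 0.898
```

Call:
{"api": "send_rows", "payload": {"targets": [[0,0,0,0,0.9],[0,0,0,0,0.9]]}}

```text
t: 34.35
eef_pos: [0.5621, -0.3816, 0.2288]
tool_rot: [-1.556, -0.228, 0.229]
contact_force: [-0.1, 0.8, 0.2]
gripper_width: 0.9
```

```bash
python3 - <<'E'
from h import *
e,M,y=tool();print(e.round(4),round(y,3)); s=snap('wrist','w16')
h=cv2.cvtColor(s['img'],cv2.COLOR_RGB2HSV)
m=cv2.inRange(h,(0,0,170),(180,40,255))|cv2.inRange(h,(45,120,140),(68,255,255))
m[230:]=0; m=cv2.morphologyEx(m,cv2.MORPH_CLOSE,np.ones((9,9)))
for c in cv2.findContours(m,cv2.RETR_EXTERNAL,cv2.CHAIN_APPROX_NONE)[0]:
    if cv2.contourArea(c)<1500: continue
    w=np.float32([ray(s,u,v,.024)[:2]*1000 for u,v in c[:,0]]); r=cv2.minAreaRect(w)
    print(cv2.boundingRect(c),r,rel([r[0][0]/1000,r[0][1]/1000,.024]))
for r in rects(s,amin=1500): print(r,rel(r[1]+[.024]))
E
```

```text
[ 0.5621 -0.3816  0.2288] 0.291
(285, 99, 61, 72) ((544.9998168945312, -337.5099792480469), (64.75057983398438, 76.57621002197266), 16.102170944213867) [-0.42 20.53  4.57]
([335.0, 317.0], [0.611, -0.5397], np.float64(0.293), 839, 257, 18) [  0.06  20.49 -16.69]
([315.0, 164.0], [0.5509, -0.358], np.float64(-1.297), 120, 65, None) [-0.44 20.53  2.44]
([568.0, 17.0], [0.7627, -0.1606], np.float64(0.291), 130, 52, 9) [25.54 20.55 15.22]
```

Green measures 120 x 65 mm at (0.551, -0.358). I'll grip its +z end, tips only, so that it swings freely.

Call:
{"api": "send_rows", "payload": {"targets": [[-0.2,0,3.6,0.015,0.88],[-0.2,0,3.5,0,0.88],[0,4,0,0,0.88],[0,4,0,0,0.88],[0,4,0,0,0.88],[0,4,0,0,0.88],[0,3,0,0,0.88],[0,2,0,0,0.88],[0,1,0,0,0.88],[0,0,0,0,0.88]], "force": 3}}

```text
t: 35.4
eef_pos: [0.5376, -0.3124, 0.009]
tool_rot: [-1.557, -0.218, 0.221]
contact_force: [-0.1, 0.0, 0.3]
gripper_width: 0.881
```

Call:
{"api": "send_rows", "payload": {"targets": [[0,0,0,0,0.5],[0,0,0,0,0.5],[0,0,0,0,0.5],[0,0,0,0,0.5],[0,0,0,0,0.5]]}}

```text
t: 35.9
eef_pos: [0.5393, -0.3158, 0.0118]
tool_rot: [-1.562, -0.219, 0.215]
contact_force: [2.3, 0.8, 4.0]
gripper_width: 0.69
```

Call:
{"api": "send_rows", "payload": {"targets": [[0,-1.5,0,0,0.5],[0,-1.5,0,0,0.5],[0,-3,0,0,0.5],[0,-4,0,0,0.5],[0,-4,0,0,0.5],[0,-2,0,0,0.5],[0,4,0,0,0.5],[0,-4,0,0,0.5],[0,4,0,0,0.5],[0,-4,0,0,0.5],[0,0,0,0,0.5],[0,0,0,0,0.5]]}}

```text
t: 37.1
eef_pos: [0.5395, -0.3163, 0.1729]
tool_rot: [-1.564, -0.221, 0.214]
contact_force: [-0.7, -0.4, -0.5]
gripper_width: 0.689
```

```bash
python3 - <<'E'
from h import *
e,M,y=tool();print(e.round(4),round(y,3)); s=snap('wrist','w17'); held(s)
E
```

```text
[ 0.5395 -0.3163  0.1729] 0.277
180 None [116, 195, 146] | 186 (np.int64(292), np.int64(360)) [46, 84, 46] | 192 (np.int64(267), np.int64(367)) [152, 142, 124] | 198 (np.int64(260), np.int64(375)) [151, 142, 124] | 204 (np.int64(252), np.int64(383)) [169, 166, 150] | 210 (np.int64(251), np.int64(384)) [252, 253, 254] | 216 (np.int64(251), np.int64(383)) [252, 253, 254] | 222 (np.int64(251), np.int64(383)) [252, 253, 254] | 228 (np.int64(247), np.int64(387)) [252, 253, 254] | 234 (np.int64(245), np.int64(389)) [252, 253, 254] | 240 (np.int64(245), np.int64(389)) [252, 253, 254] | 246 (np.int64(252), np.int64(383)) [252, 253, 254] | 252 (np.int64(253), np.int64(355)) [125, 149, 120] | 258 None [69, 121, 87] | 264 None [69, 120, 88] | 270 None [69, 121, 88] | 276 None [68, 119, 87] | 282 None [69, 119, 88] | 288 None [70, 121, 89] | 294 None [70, 120, 89] |
```

Green hangs with about 6° of lean. I'll straighten it by setting it on the bench and dragging the tool 12 mm toward -z, then grip firmly.

Call:
{"api": "send_rows", "payload": {"targets": [[0,3,0,0,0.5],[0,3,0,0,0.5],[0,0.5,0,0,0.5],[0,0.2,0,0,0.5],[0,0.2,0,0,0.5],[0,0,0,0,0.5]], "force": 3}}

```text
t: 37.75
eef_pos: [0.5389, -0.3157, 0.1027]
tool_rot: [-1.562, -0.219, 0.216]
contact_force: [0.5, 0.2, 0.0]
gripper_width: 0.688
```

Call:
{"api": "send_rows", "payload": {"targets": [[0,0.15,0,0,0.5],[0,0.15,0,0,0.5],[0,0,0,0,0.5]]}}

```text
t: 38.05
eef_pos: [0.5392, -0.316, 0.1]
tool_rot: [-1.562, -0.219, 0.216]
contact_force: [-0.4, -0.5, 4.1]
gripper_width: 0.687
```

Call:
{"api": "send_rows", "payload": {"targets": [[0,0,-0.4,0,0.5],[0,0,-0.4,0,0.5],[0,0,-0.4,0,0.5],[0,0,0,0,0.5]]}}

```text
t: 38.45
eef_pos: [0.5416, -0.327, 0.0981]
tool_rot: [-1.56, -0.217, 0.217]
contact_force: [0.2, 0.8, 1.4]
gripper_width: 0.692
```

Call:
{"api": "send_rows", "payload": {"targets": [[0,0,0,0,0.5],[0,0,0,0,0.5],[0,0,0,0,0.5],[0,-3,0,0,0.5],[0,-4,0,0.09,0.5],[0,-4,0,0.13,0.5],[0,-3,0,0.13,0.5],[0,0,0,0.116,0.5],[0,0,0,0,0.5]], "force": 20}}

```text
t: 39.35
eef_pos: [0.5409, -0.3265, 0.2387]
tool_rot: [-1.566, 0.148, -0.148]
contact_force: [-0.6, -0.0, -0.6]
gripper_width: 0.689
```

```bash
python3 - <<'E'
from h import *
e,M,y=tool();print(e.round(4),round(y,3)); s=snap('wrist','w18'); held(s)
print(rel([.5559,-.0223,.24]))
for v in range(176,212,2): 
    g=s['img'][v]; print(v,g[318].tolist(),g[290].tolist(),end=' ')
E
```

```text
[ 0.5409 -0.3265  0.2387] -0.189
180 (np.int64(271), np.int64(364)) [146, 161, 124] | 186 (np.int64(267), np.int64(368)) [146, 136, 118] | 192 (np.int64(262), np.int64(372)) [147, 136, 117] | 198 (np.int64(258), np.int64(376)) [148, 138, 119] | 204 (np.int64(254), np.int64(381)) [147, 136, 118] | 210 (np.int64(249), np.int64(385)) [240, 244, 238] | 216 (np.int64(249), np.int64(385)) [240, 244, 249] | 222 (np.int64(249), np.int64(385)) [240, 244, 249] | 228 (np.int64(248), np.int64(387)) [240, 244, 249] | 234 (np.int64(245), np.int64(389)) [240, 244, 249] | 240 (np.int64(245), np.int64(389)) [240, 244, 249] | 246 (np.int64(251), np.int64(384)) [240, 245, 249] | 252 (np.int64(251), np.int64(383)) [240, 244, 249] | 258 None [57, 101, 73] | 264 None [56, 99, 71] | 270 None [56, 98, 71] | 276 None [57, 101, 73] | 282 None [96, 165, 121] | 288 None [97, 165, 122] | 294 None [96, 166, 122] | 
[-4.11 -0.24 30.13]
176 [42, 80, 43] [44, 81, 43] 178 [46, 85, 46] [47, 87, 47] 180 [146, 161, 124] [147, 137, 118] 182 [146, 136, 117] [147, 135, 117] 184 [145, 136, 117] [147, 136, 117] 186 [146, 136, 118] [147, 136, 117] 188 [147, 136, 117] [146, 136, 117] 190 [147, 136, 117] [147, 136, 117] 192 [147, 136, 117] [146, 135, 117] 194 [148, 136, 118] [147, 137, 118] 196 [146, 135, 117] [146, 135, 116] 198 [148, 138, 119] [147, 137, 118] 200 [147, 136, 117] [147, 136, 117] 202 [146, 135, 117] [147, 136, 118] 204 [147, 136, 118] [147, 137, 118] 206 [148, 137, 118] [147, 137, 119] 208 [147, 137, 117] [109, 101, 87] 210 [240, 244, 238] [240, 244, 242]
```

Green is now vertical: its +z face is at z = 23.4 mm at the top and 23.5 mm at the bottom, with its centre 11.7 mm ahead of the TCP. I'll carry it over compartment 1.

Call:
{"api": "send_rows", "payload": {"targets": [[-0.5,0,3,0,0.5],[-0.5,0,4,0,0.5],[-0.6,0,4.5,0,0.5],[-0.6,0,4.5,0,0.5],[-0.6,0,4.5,0,0.5],[-0.6,0,4.5,0,0.5],[-0.6,0,4,0,0.5],[0,0,2.5,0,0.5],[0,0,1.7,0,0.5],[0,0,0,0,0.5],[0,0,0,0,0.5]]}}

```text
t: 40.5
eef_pos: [0.5633, 0.0069, 0.2366]
tool_rot: [-1.567, 0.15, -0.144]
contact_force: [-0.2, 0.6, -0.3]
gripper_width: 0.689
```

```bash
python3 - <<'E'
from h import *
e,M,y=tool();print(e.round(4),round(y,3)); s=snap('wrist','w19'); 
print(rel([.5646,.0195,.1]), [np.round(proj(s,p),0).tolist() for p in ([.5681,.0381,.062],[.5753,.0755,.062])])
g=s['img'][:,340].astype(int)
print([(v,g[v].tolist()) for v in range(90,215,3)])
E
```

```text
[0.5633 0.0069 0.2366] -0.187
[-0.1  13.7   1.33] [[317.0, 152.0], [317.0, 113.0]]
[(90, [247, 240, 183]), (93, [247, 240, 183]), (96, [247, 240, 183]), (99, [247, 240, 183]), (102, [247, 240, 181]), (105, [247, 238, 178]), (108, [169, 155, 140]), (111, [58, 91, 166]), (114, [60, 72, 99]), (117, [46, 89, 171]), (120, [48, 90, 171]), (123, [46, 88, 171]), (126, [47, 89, 171]), (129, [46, 88, 170]), (132, [47, 91, 171]), (135, [47, 90, 171]), (138, [47, 90, 171]), (141, [52, 99, 185]), (144, [81, 151, 244]), (147, [63, 62, 59]), (150, [90, 87, 82]), (153, [47, 88, 171]), (156, [47, 89, 172]), (159, [48, 90, 172]), (162, [49, 91, 174]), (165, [80, 149, 244]), (168, [79, 148, 243]), (171, [163, 152, 133]), (174, [49, 91, 49]), (177, [50, 92, 50]), (180, [163, 177, 138]), (183, [164, 153, 134]), (186, [163, 153, 133]), (189, [165, 154, 134]), (192, [164, 153, 132]), (195, [166, 154, 133]), (198, [166, 153, 133]), (201, [164, 152, 132]), (204, [164, 152, 132]), (207, [165, 153, 133]), (210, [249, 251, 244]), (213, [249, 251, 253])]
```

Call:
{"api": "send_rows", "payload": {"targets": [[0,3,0.1,0,0.5],[0,2,0,0,0.5],[0,1,0,0,0.5],[0,1,0,0,0.5],[0,1,0,0,0.5],[0,0,0,0,0.5]], "force": 8}}

```text
t: 41.15
eef_pos: [0.5638, 0.0077, 0.157]
tool_rot: [-1.566, 0.15, -0.147]
contact_force: [-0.5, 0.4, -1.4]
gripper_width: 0.691
```

Call:
{"api": "send_rows", "payload": {"targets": [[0,1,0,0,0.5],[0,1,0,0,0.5],[0,1,0,0,0.5],[0,1,0,0,0.5],[0,0,0,0,0.5]]}}

```text
t: 41.65
eef_pos: [0.5629, 0.0083, 0.116]
tool_rot: [-1.566, 0.152, -0.145]
contact_force: [-0.6, -0.5, -1.2]
gripper_width: 0.687
```

Call:
{"api": "send_rows", "payload": {"targets": [[0,0.8,0,0,0.5],[0,0.3,0,0,0.5],[0,0.2,0,0,0.5],[0,0,0,0,0.5]], "force": 5}}

```text
t: 42.05
eef_pos: [0.5645, 0.008, 0.1051]
tool_rot: [-1.566, 0.149, -0.148]
contact_force: [-0.8, 0.4, -1.4]
gripper_width: 0.692
```

Call:
{"api": "send_rows", "payload": {"targets": [[0,0,0,0,0.92],[0,0,0,0,0.92],[0,0,0,0,0.92],[0,0,0,0,0.92],[0,-3,0,0,0.92],[0,-5,0,0,0.92],[0,-5,0,0,0.92],[0,0,-4,0,0.9],[0,0,-3.5,0,0.9],[0,0,0,0,0.9],[0,0,0,0,0.9]]}}

```text
t: 43.15
eef_pos: [0.5503, -0.066, 0.2352]
tool_rot: [-1.565, 0.15, -0.15]
contact_force: [0.6, -0.0, 0.4]
gripper_width: 0.903
```

```bash
python3 - <<'E'
from h import *
e,M,y=tool();print(e.round(4),round(y,3)); s=snap('wrist','w20'); tops(s)
h=cv2.cvtColor(s['img'],cv2.COLOR_RGB2HSV)
b=cv2.morphologyEx(cv2.inRange(h,(0,0,0),(180,110,60)),cv2.MORPH_OPEN,np.ones((3,3))); b[235:]=0
for c in cv2.findContours(b,cv2.RETR_EXTERNAL,cv2.CHAIN_APPROX_SIMPLE)[0]:
    if cv2.contourArea(c)>150:
        (u,v),wh,a=cv2.minAreaRect(c); w=ray(s,u,v,.108); print('dark',round(u),round(v),wh,w.round(4),rel(w))
cv2.imwrite('pics/c20.png',s['img'][:,:,::-1])
E
```

```text
[ 0.5503 -0.066   0.2352] -0.191
top face (116, 185, 47, 47) basket xmin,ymin,xmax,ymax mm [-173. -175.] [-132. -134.]
top face (454, 110, 166, 125) basket xmin,ymin,xmax,ymax mm [ 121. -178.] [252. -72.]
top face (267, 73, 97, 41) basket xmin,ymin,xmax,ymax mm [-38. -74.] [ 39. -43.]
top face (197, 48, 120, 80) basket xmin,ymin,xmax,ymax mm [-92. -85.] [  1. -25.]
top face (129, 34, 38, 47) basket xmin,ymin,xmax,ymax mm [-147.  -49.] [-115.  -15.]
top face (275, 0, 85, 15) basket xmin,ymin,xmax,ymax mm [-30.  -1.] [34.  9.]
dark 159 215 (108.73009490966797, 58.48101806640625) [ 0.4042 -0.0594  0.108 ] [-14.46  12.71  -2.19]
dark 314 38 (11.0, 97.0) [0.5717 0.0608 0.108 ] [-0.28 12.72 12.76]
dark 139 50 (93.69218444824219, 141.0373077392578) [0.4289 0.0794 0.108 ] [-14.65  12.72  11.91]
```

View pics/c20.png

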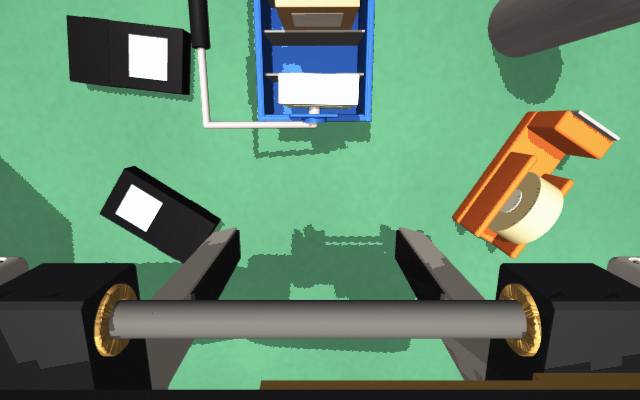

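The view shows all three cartons upright: green in compartment 1 at (318,90), red in 3 and yellow in 4. The bail bar's corner is at (208,123), with the sleeve at (200,20). I'll move to the sleeve for the bail.

Call:
{"api": "send_rows", "payload": {"targets": [[-2,0,1.4,0,0.6],[-2.5,0,1.7,0,0.5],[-2.5,0,1.7,0,0.4],[-2.3,0,1.6,0,0.4],[0,0,0,0,0.4],[0,0,0,0,0.4]]}}

```text
t: 43.8
eef_pos: [0.4713, 0.0157, 0.2353]
tool_rot: [-1.566, 0.146, -0.147]
contact_force: [0.3, 0.6, 0.2]
gripper_width: 0.425
```

```bash
python3 - <<'E'
from h import *
e,M,y=tool();print(e.round(4),round(y,3)); s=snap('wrist','w21')
h=cv2.cvtColor(s['img'],cv2.COLOR_RGB2HSV)
b=cv2.morphologyEx(cv2.inRange(h,(0,0,0),(180,120,70)),cv2.MORPH_OPEN,np.ones((3,3))); b[225:]=0
for c in cv2.findContours(b,cv2.RETR_EXTERNAL,cv2.CHAIN_APPROX_SIMPLE)[0]:
    if cv2.contourArea(c)>150:
        (u,v),wh,a=cv2.minAreaRect(c); w=ray(s,u,v,.108); print('dark',round(u),round(v),np.round(wh),round(a),w.round(4),rel(w))
print('pred',proj(s,[.4865,.0923,.108]))
# bar: white wire pixels columns at several rows
for v in range(60,215,10):
    r=s['img'][v,270:370].astype(int); u=np.where(((r.min(1)>150)|(r.max(1)<70)))[0]
    print(v,(u.min()+270,u.max()+270,len(u)) if len(u) else None,end=' ')
E
```

```text
[0.4713 0.0157 0.2353] -0.187
dark 7 202 [51.  7.] 68 [0.1931 0.0592 0.108 ] [-28.21  12.71  -0.85]
dark 218 117 [115.  61.] 6 [0.3998 0.0961 0.108 ] [-8.59 12.73  6.62]
dark 320 100 [64. 15.] 90 [0.4881 0.0939 0.108 ] [ 0.13 12.73  8.06]
pred (np.float64(317.9452872964811), np.float64(102.32925496330431))
60 (np.int64(316), np.int64(354), 9) 70 (np.int64(312), np.int64(369), 21) 80 (np.int64(312), np.int64(327), 16) 90 (np.int64(312), np.int64(355), 17) 100 (np.int64(270), np.int64(327), 23) 110 (np.int64(270), np.int64(327), 22) 120 (np.int64(270), np.int64(327), 22) 130 (np.int64(270), np.int64(354), 23) 140 (np.int64(270), np.int64(322), 11) 150 (np.int64(270), np.int64(322), 10) 160 (np.int64(316), np.int64(322), 7) 170 (np.int64(316), np.int64(322), 7) 180 (np.int64(316), np.int64(322), 7) 190 (np.int64(316), np.int64(322), 7) 200 (np.int64(316), np.int64(369), 54) 210 None
```

The sleeve is at tool offset x +0.13, z +8.05 cm and parallel to the tool's z axis. I'll descend over it and grip.

Call:
{"api": "send_rows", "payload": {"targets": [[0.1,0,4,0,0.4],[0,0,4.05,0,0.4],[0,4,0,0,0.4],[0,4,0,0,0.4],[0,3,0,0,0.4],[0,2,0,0,0.4],[0,1,0,0,0.4],[0,0.6,0,0,0.4],[0,0,0,0,0.4]]}}

```text
t: 44.75
eef_pos: [0.4877, 0.0933, 0.0891]
tool_rot: [-1.566, 0.149, -0.149]
contact_force: [0.5, 0.5, -0.1]
gripper_width: 0.401
```

Call:
{"api": "send_rows", "payload": {"targets": [[0,0,0,0,0],[0,0,0,0,0],[0,0,0,0,0],[0,0,0,0,0],[0,0,0,0,0],[0,0,0,0,0]], "force": 8}}

```text
t: 45.35
eef_pos: [0.4878, 0.0936, 0.0897]
tool_rot: [-1.565, 0.147, -0.149]
contact_force: [0.6, 0.6, 0.2]
gripper_width: 0.141
```

Opening is 0.141, which is 13 mm, so the sleeve is held. I'll swing the bail upright.

Call:
{"api": "send_rows", "payload": {"targets": [[0.05,-1.17,0,0,0],[0.26,-1.16,0,0,0],[0.4,-1.1,0,0,0],[0.5,-1.07,0,0,0],[0.67,-0.96,0,0,0],[0.76,-0.9,0,0,0],[0,0,0,0,0]]}}

```text
t: 46.05
eef_pos: [0.515, 0.0883, 0.1548]
tool_rot: [-1.566, 0.147, -0.151]
contact_force: [-0.9, -1.0, 2.4]
gripper_width: 0.146
```

Call:
{"api": "send_rows", "payload": {"targets": [[0.9,-0.75,0,0,0],[0.96,-0.68,0,0,0],[1.05,-0.5,0,0,0],[1.12,-0.4,0,0,0],[1.15,-0.22,0,0,0],[1.18,-0.09,0,0,0],[0,0,0,0,0],[0,0,0,0,0]]}}

```text
t: 46.85
eef_pos: [0.5756, 0.0765, 0.1791]
tool_rot: [-1.566, 0.149, -0.148]
contact_force: [-1.9, -0.3, -0.8]
gripper_width: 0.145
```

```bash
python3 - <<'E'
from h import *
e,M,y=tool();print(e.round(4),round(y,3),sensors.state()['gripper_width'],rel([.5753,.0755,.195]))
s=snap('wrist','w22')
h=cv2.cvtColor(s['img'],cv2.COLOR_RGB2HSV)
m=cv2.morphologyEx(cv2.inRange(h,(102,110,25),(128,255,255)),cv2.MORPH_CLOSE,np.ones((9,9)))
c=max(cv2.findContours(m,cv2.RETR_EXTERNAL,cv2.CHAIN_APPROX_NONE)[0],key=cv2.contourArea); print('blue',cv2.boundingRect(c))
c=s['img'][:,:,::-1]; t=snap('scene'); u,v=map(int,proj(t,e)); d=t['img'][max(v-60,0):v+90,u-90:u+110,::-1]
cv2.imwrite('pics/c22.png',np.hstack([cv2.resize(c,(400,250)),cv2.resize(d,(333,250),interpolation=cv2.INTER_CUBIC)]))
E
```

```text
[0.5756 0.0765 0.1791] -0.189 0.14516322419580713 [-0.02 -1.59 -0.1 ]
blue (230, 94, 80, 170)
```

The bail is upright: the sleeve is over the basket centre within 1 mm and still held. I'll grip firmly and lift gently.

Call:
{"api": "send_rows", "payload": {"targets": [[0,0,0,0,0],[0,0,0,0,0],[0,0,0,0,0],[0,-0.3,0,0,0],[0,-0.5,0,0,0],[0,-0.7,0,0,0],[0,-0.5,0,0,0],[0,0,0,0,0],[0,0,0,0,0]], "force": 45}}

```text
t: 47.85
eef_pos: [0.5759, 0.0767, 0.1996]
tool_rot: [-1.566, 0.148, -0.149]
contact_force: [-0.5, 0.8, -6.7]
gripper_width: 0.137
```

Call:
{"api": "send_rows", "payload": {"targets": [[0,-0.7,0,0,0],[0,-1,0,0,0],[0,-1.3,0,0,0],[0,-1.5,0,0,0],[0,-1.5,0,0,0],[0,-1.2,0,0,0],[0,-0.8,0,0,0],[0,-0.4,0,0,0],[0,0,0,0,0],[0,0,0,0,0]]}}

```text
t: 48.85
eef_pos: [0.5752, 0.0767, 0.2825]
tool_rot: [-1.566, 0.15, -0.147]
contact_force: [1.0, 0.4, -7.1]
gripper_width: 0.135
```

Call:
{"api": "send_rows", "payload": {"targets": [[-0.7,0,-0.2,0,0],[-1.3,0,-0.4,0,0],[-1.6,0,-0.4,0,0],[-1.6,0,-0.4,0,0],[-1.5,0,-0.4,0,0],[-1.2,0,-0.3,0,0],[-0.7,0,-0.2,0,0],[0,0,0,0,0],[0,0,0,0,0]]}}

```text
t: 49.75
eef_pos: [0.4874, 0.0702, 0.2834]
tool_rot: [-1.566, 0.147, -0.15]
contact_force: [0.9, -0.7, -5.8]
gripper_width: 0.138
```

Call:
{"api": "send_rows", "payload": {"targets": [[0,0,0,-0.04,0],[0,0,0,-0.08,0],[0,0,0,-0.11,0],[0,0,0,-0.13,0],[0,0,0,-0.13,0],[0,0,0,-0.13,0],[0,0,0,-0.13,0],[0,0,0,-0.13,0],[0,0,0,-0.13,0],[0,0,0,-0.11,0],[0,0,0,-0.07,0],[0,0,0,-0.027,0]]}}

```text
t: 50.95
eef_pos: [0.4876, 0.0702, 0.2832]
tool_rot: [-1.418, -0.802, 0.801]
contact_force: [0.3, 0.2, -6.4]
gripper_width: 0.136
```

Call:
{"api": "send_rows", "payload": {"targets": [[0,0,0,0,0],[0,0,0,0,0],[0,0,0,0,0]]}}

```text
t: 51.25
eef_pos: [0.487, 0.0702, 0.2832]
tool_rot: [-1.418, -0.8, 0.8]
contact_force: [-0.3, -0.5, -6.7]
gripper_width: 0.137
```

```bash
python3 - <<'E'
from h import *
e,M,y=tool();print(e.round(4),round(y,3),rel([.5995,.259,.249]))
def reds(s,n):
    h=cv2.cvtColor(s['img'],cv2.COLOR_RGB2HSV)
    r=cv2.inRange(h,(0,150,80),(6,255,255))|cv2.inRange(h,(174,150,80),(180,255,255))
    k,_,st,ce=cv2.connectedComponentsWithStats(r)
    for i in range(1,k):
        if st[i,4]>=6: w=ray(s,*ce[i],.274);print(n,ce[i].round(1),st[i,4],w.round(4),rel(w))
for n in ('wrist','top','scene'): reds(snap(n,'w23'+n),n)
E
```

```text
[0.487  0.0702 0.2832] 1.027 [21.97  3.42  0.13]
wrist [292.6 161.8] 131 [0.443  0.0802 0.274 ] [-1.42  0.92  4.28]
wrist [334.6 161.5] 89 [0.4547 0.0999 0.274 ] [0.87 0.92 4.3 ]
top [251.9 165.6] 11 [0.6317 0.2149 0.274 ] [19.87  0.93 -4.92]
top [231.  196.8] 10 [0.5457 0.2668 0.274 ] [19.87  0.93  5.13]
top [187.  287.1] 182 [0.3062 0.3691 0.274 ] [16.25  0.93 30.93]
scene [182.  74.] 21 [ 0.0614 -0.4803  0.274 ] [-69.12   0.92   7.98]
scene [197.7  78. ] 9 [ 0.0831 -0.4187  0.274 ] [-62.73   0.92   9.3 ]
scene [430.  141.1] 176 [0.3758 0.3648 0.274 ] [19.47  0.92 24.74]
scene [403.5 183.6] 11 [0.5449 0.2676 0.274 ] [19.89  0.93  5.24]
scene [386.8 208.8] 6 [0.6326 0.2148 0.274 ] [19.91  0.93 -5.  ]
```

Both cameras put the red tips at tool x +19.9 cm, z -4.95 and +5.2 cm, so the bar is parallel and the seat lies at x ≈ +22.1 cm. I'll move over the tips.

Call:
{"api": "send_rows", "payload": {"targets": [[0.7,0,0,0,0],[1.3,0,0.1,0,0],[2,0,0,0,0],[2,0,0,0,0],[2,0,0,0,0],[2,0,0,0,0],[2,0,0,0,0],[1.5,0,0,0,0],[1,0,0,0,0],[0.5,0,0,0,0],[0,0,0,0,0],[0,0,0,0,0]]}}

```text
t: 52.6
eef_pos: [0.5632, 0.1987, 0.2832]
tool_rot: [-1.419, -0.8, 0.801]
contact_force: [0.2, 0.2, -6.5]
gripper_width: 0.14
```

```bash
python3 - <<'E'
from h import *
e,M,y=tool();st=sensors.state();print(e.round(4),round(y,3),st['contact_force'].round(1),rel([.5995,.259,.249]))
t=snap('scene'); u,v=map(int,proj(t,e)); d=t['img'][max(v-70,0):v+110,u-120:u+120,::-1]
cv2.imwrite('pics/c24.png',cv2.resize(d,(800,600),interpolation=cv2.INTER_CUBIC))
print([np.round(proj(t,e+M@np.array([0,-.0155,z]))).tolist() for z in (-.084,.084)],u,v)
E
```

```text
[0.5632 0.1987 0.2832] 1.028 [ 0.2  0.2 -6.5] [7.04 3.41 0.01]
[[365.0, 204.0], [394.0, 163.0]] 379 186
```

View pics/c24.png

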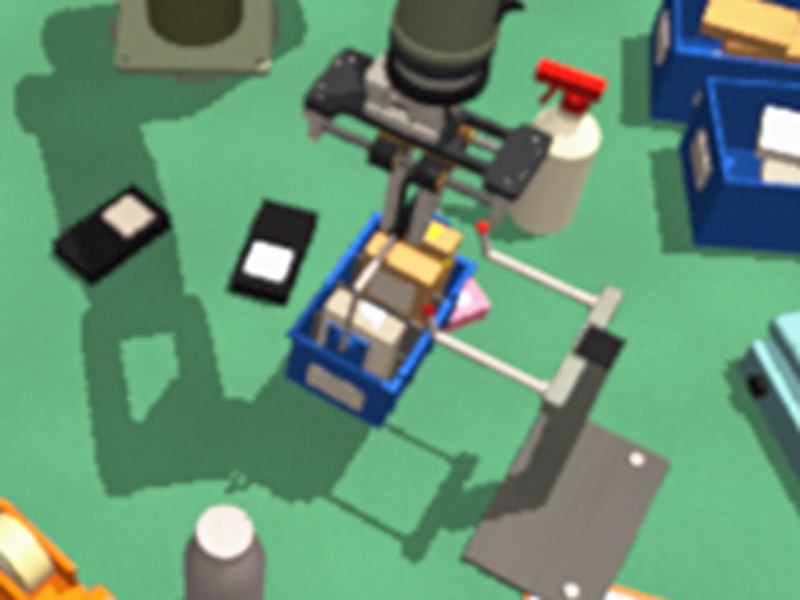

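The picture shows the basket hanging level with all three cartons in it. The bar is above and short of the red tips at (483,228) and (428,311). I'll continue over the tips to the seat.

Call:
{"api": "send_rows", "payload": {"targets": [[0.5,0,0,0,0],[1,0,0,0,0],[1.3,0,0,0,0],[1.4,0,0,0,0],[1.3,0,0,0,0],[1,0,0,0,0],[0.5,0,0,0,0],[0,0,0,0,0],[0,0,0,0,0],[0,0,0,0,0]]}}

```text
t: 53.65
eef_pos: [0.5995, 0.2587, 0.2833]
tool_rot: [-1.419, -0.8, 0.801]
contact_force: [-0.6, -0.3, -6.2]
gripper_width: 0.135
```

Call:
{"api": "send_rows", "payload": {"targets": [[0,0.4,0,0,0],[0,0.7,0,0,0],[0,0.8,0,0,0],[0,0.8,0,0,0],[0,0.6,0,0,0],[0,0.4,0,0,0],[0,0,0,0,0]]}}

```text
t: 54.35
eef_pos: [0.5992, 0.2589, 0.245]
tool_rot: [-1.418, -0.799, 0.802]
contact_force: [0.8, 0.1, -6.4]
gripper_width: 0.136
```

Call:
{"api": "send_rows", "payload": {"targets": [[0,0.3,0,0,0],[0,0.3,0,0,0],[0,0.2,0,0,0],[0,0,0,0,0]]}}

```text
t: 54.75
eef_pos: [0.5994, 0.2591, 0.2378]
tool_rot: [-1.418, -0.8, 0.801]
contact_force: [-0.3, -0.0, -6.0]
gripper_width: 0.137
```

Call:
{"api": "send_rows", "payload": {"targets": [[0,0.1,0,0,0],[0,0.1,0,0,0],[0,0,0,0,0]]}}

```text
t: 55.05
eef_pos: [0.5997, 0.2591, 0.2362]
tool_rot: [-1.418, -0.801, 0.801]
contact_force: [-1.3, 0.2, -6.0]
gripper_width: 0.134
```

Call:
{"api": "send_rows", "payload": {"targets": [[0,0.1,0,0,0],[0,0.1,0,0,0],[0,0,0,0,0]]}}

```text
t: 55.35
eef_pos: [0.5996, 0.2591, 0.234]
tool_rot: [-1.418, -0.8, 0.801]
contact_force: [-1.3, -0.3, -6.6]
gripper_width: 0.138
```

Call:
{"api": "send_rows", "payload": {"targets": [[0,0.1,0,0,0],[0,0.1,0,0,0],[0,0,0,0,0]]}}

```text
t: 55.65
eef_pos: [0.5995, 0.2591, 0.232]
tool_rot: [-1.418, -0.8, 0.801]
contact_force: [-0.0, 0.1, -5.8]
gripper_width: 0.137
```

Call:
{"api": "send_rows", "payload": {"targets": [[0,0.1,0,0,0],[0,0.1,0,0,0],[0,0,0,0,0]]}}

```text
t: 55.95
eef_pos: [0.5996, 0.2591, 0.23]
tool_rot: [-1.418, -0.801, 0.801]
contact_force: [0.1, 0.1, -6.3]
gripper_width: 0.136
```

Call:
{"api": "send_rows", "payload": {"targets": [[0,0.1,0,0,0],[0,0.1,0,0,0],[0,0,0,0,0]]}}

```text
t: 56.25
eef_pos: [0.5998, 0.2591, 0.2293]
tool_rot: [-1.419, -0.802, 0.8]
contact_force: [-2.6, -0.3, -1.6]
gripper_width: 0.137
```

```bash
python3 - <<'E'
from h import *
e,M,y=tool();st=sensors.state();print(e.round(4),st['contact_force'].round(1),st['ft_torque'].round(2))
t=snap('scene','w25'); s=snap('wrist','w25w')
# where the bar ends are expected for a bar at z=.252, and white wire rows near them
for z in (.252,.256,.262):
  print(z,[np.round(proj(t,np.r_[(e+M@np.array([0,0,q]))[:2],z]),1).tolist() for q in (-.084,-.05,.05,.084)])
E
```

```text
[0.5998 0.2591 0.2293] [-2.6 -0.3 -1.6] [-0.08  0.13 -0.  ]
0.252 [[387.1, 225.6], [392.8, 216.6], [408.7, 191.9], [413.7, 184.0]]
0.256 [[387.3, 224.8], [393.0, 215.8], [408.9, 191.1], [414.0, 183.2]]
0.262 [[387.6, 223.5], [393.4, 214.6], [409.3, 189.8], [414.4, 181.9]]
```

Load is transferring onto the prongs at TCP z = 0.229. I'll lower a touch more, then release slowly.

Call:
{"api": "send_rows", "payload": {"targets": [[0,0.1,0,0,0],[0,0.05,0,0,0],[0,0,0,0,0],[0,0,0,0,0]], "force": 10}}

```text
t: 56.75
eef_pos: [0.6004, 0.2594, 0.229]
tool_rot: [-1.419, -0.803, 0.799]
contact_force: [-2.8, -0.5, 4.9]
gripper_width: 0.141
```

Call:
{"api": "send_rows", "payload": {"targets": [[0,0,0,0,0.18],[0,0,0,0,0.22],[0,0,0,0,0.28],[0,0,0,0,0.34],[0,0,0,0,0.4],[0,0,0,0,0.45],[0,0,0,0,0.45],[0,0,0,0,0.45]]}}

```text
t: 57.55
eef_pos: [0.5997, 0.2591, 0.2267]
tool_rot: [-1.418, -0.801, 0.801]
contact_force: [-0.3, 0.7, -0.1]
gripper_width: 0.452
```

```bash
python3 - <<'E'
from h import *
e,M,y=tool();st=sensors.state();print(e.round(4),st['contact_force'].round(1))
for f,n in (('scene','w26'),):
  s=snap(f,n); a=cv2.imread('pics/w25.png').astype(int); b=s['img'][:,:,::-1].astype(int)
  d=(abs(a-b).max(2)>40)[150:330,330:500]; print('changed px',d.sum(), np.argwhere(d).mean(0)+[150,330] if d.sum() else '')
E
```

```text
[0.5997 0.2591 0.2267] [-0.3  0.7 -0.1]
changed px 1132 [209.68374558 399.34187279]
```

```bash
cat >> h.py <<'E'
def blue(img):
    h=cv2.cvtColor(img,cv2.COLOR_BGR2HSV); m=cv2.inRange(h,(102,110,25),(128,255,255)); m[:160]=0;m[320:]=0;m[:,:300]=0;m[:,460:]=0
    c=max(cv2.findContours(m,cv2.RETR_EXTERNAL,cv2.CHAIN_APPROX_NONE)[0],key=cv2.contourArea)
    return cv2.boundingRect(c),cv2.minAreaRect(c)
E
python3 - <<'E'
from h import *
for f in ('w25','w26'): print(blue(cv2.imread('pics/%s.png'%f)))
E
```

```text
((364, 201, 48, 62), ((388.960693359375, 231.66293334960938), (37.09992599487305, 54.1658935546875), 32.00538635253906))
((366, 210, 47, 54), ((387.5384521484375, 237.69229125976562), (37.71961212158203, 43.26661682128906), 33.690067291259766))
```

Call:
{"api": "send_rows", "payload": {"targets": [[0,-0.5,0,0,0.45],[0,-1,0,0,0.45],[0,-1.5,0,0,0.45],[0,-2,0,0,0.45],[0,-3,0,0,0.45],[0,-4,0,0,0.45],[-3,-1,0,0,0.45],[-4,0,0,0,0.45],[-4,0,0,0,0.45],[-4,0,0,0,0.45],[-3,0,0,0,0.45],[0,0,0,0,0.45]]}}

```text
t: 58.8
eef_pos: [0.5058, 0.1027, 0.3593]
tool_rot: [-1.422, -0.8, 0.796]
contact_force: [0.7, 0.1, -0.6]
gripper_width: 0.45
```

```bash
python3 - <<'E'
from h import *
e,M,y=tool();print(e.round(4),sensors.state()['contact_force'].round(1))
s=snap('scene','w27'); print(blue(cv2.imread('pics/w27.png')))
t=snap('top','t27'); w=snap('wrist','w27w')
# bar: dark sleeve near the expected seat, both views
for n,k in (('scene',s),('top',t),('wrist',w)):
    p=proj(k,[.5995,.259,.252]); u,v=map(round,p); print(n,'expected sleeve',np.round(p,1))
    if not(30<u<610 and 30<v<370): continue
    g=k['img'][v-25:v+26,u-25:u+26].max(2).astype(int); m=np.uint8(g<60)*255
    for c in cv2.findContours(m,cv2.RETR_EXTERNAL,cv2.CHAIN_APPROX_NONE)[0]:
        if cv2.contourArea(c)>12:
            (a,b),wh,an=cv2.minAreaRect(c); q=ray(k,a+u-25,b+v-25,.255); print('  dark',round(a+u-25,1),round(b+v-25,1),np.round(wh,1),round(an),q.round(4))
E
```

```text
[0.5058 0.1027 0.3593] [ 0.7  0.1 -0.6]
((366, 211, 48, 54), ((388.1538391113281, 238.2692413330078), (38.274314880371094, 42.989261627197266), 33.690067291259766))
scene expected sleeve [400.9 203.9]
  dark 401.3 203.4 [ 3.6 12.3] 31 [0.5998 0.2596 0.255 ]
top expected sleeve [236.4 178.3]
  dark 236.7 177.6 [ 4.6 18.2] 30 [0.6008 0.2578 0.255 ]
  dark 219.0 169.1 [17.8  9. ] 40 [0.6228 0.3073 0.255 ]
wrist expected sleeve [530.8 196.9]
  dark 537.2 197.1 [34.8 54.4] 7 [0.6008 0.2622 0.255 ]
```

```bash
python3 - <<'E'
from h import *
for n,roi in (('scene',(160,320,300,460)),('top',(140,260,200,300))):
    s=snap(n); h=cv2.cvtColor(s['img'],cv2.COLOR_RGB2HSV); m=np.zeros((400,640),np.uint8)
    a,b,c,d=roi; m[a:b,c:d]=cv2.inRange(h,(102,110,25),(128,255,255))[a:b,c:d]
    pts=np.concatenate([q[:,0] for q in cv2.findContours(m,cv2.RETR_EXTERNAL,cv2.CHAIN_APPROX_NONE)[0] if cv2.contourArea(q)>15])
    print(n,'seen ',cv2.boundingRect(pts))
    X=np.array([.517,.856]);Y=np.array([-.856,.517])
    for tilt in (-.1,0,.1):
        P=[]
        for x in (-.05,.05):
            for y in (-.078,.078):
                for z in (-.195,-.117):
                    xx=x*np.cos(tilt)+ (z+.09)*np.sin(tilt); zz=-.09-x*np.sin(tilt)+(z+.09)*np.cos(tilt)
                    P.append(proj(s,np.r_[np.array([.600,.259])+X*xx+Y*y,.252+zz]))
        print(' tilt',tilt,cv2.boundingRect(np.float32(P)))
t=snap('top')
for r in rects(t):
    if r[3]<170: print(r[:3])
E
```

```text
scene seen  (366, 211, 55, 54)
 tilt -0.1 (368, 202, 54, 65)
 tilt 0 (365, 201, 56, 65)
 tilt 0.1 (362, 200, 58, 65)
top seen  (215, 158, 55, 54)
 tilt -0.1 (214, 153, 58, 62)
 tilt 0 (215, 154, 60, 63)
 tilt 0.1 (216, 154, 61, 64)
([195.0, 281.0], [0.2912, 0.4202], np.float64(-1.222))
([350.0, 266.0], [0.357, -0.0786], np.float64(-0.791))
([362.0, 138.0], [0.7791, -0.1118], np.float64(0.818))
([313.0, 127.0], [0.8186, 0.056], np.float64(0.031))
```

Seen edges match a level basket within about 0.03 rad (left edge 366 seen, 365 expected), and the flask, sprayer and tape dispenser read exactly as at the start. Handing in.

```bash
python3 -c "
from h import *
print(finish_job())"
```

```text
the job is handed in; nothing more can be done
None
```

The order is packed and hung, and I handed it in at about t = 59 s, well inside the 210 s limit. The three cartons on the bench went in upright on their short ends: green in compartment 1, red in 3 and yellow in 4. Carton2 (blue band) was not there. I then lifted the bail upright with the basket still on the bench, and carried the basket by its sleeve onto the hanger.

**Last checks**
- **Bar:** both cameras put the sleeve at about (0.600, 0.259) m, within 2 mm of the hook seat.
- **Level:** the basket's left edge in the scene view matches a level basket within about 0.03 rad. Its upper edge was hidden in both views, so that part could not be compared.
- **After letting go:** the basket stayed in place and the force on the tool was about zero.
- **Bystanders:** the flask, spray bottle and tape dispenser read the same positions as at the start.

**What went wrong or disagreed**
- **Fingertips:** they appeared to sit about 6 mm behind the TCP, not 22 mm ahead as stated. The first grasp missed because of this.
- **Red carton:** it caught on a divider on its first insertion, slipped out of the grip and leaned on the yellow carton. I re-gripped it and stood it in compartment 3.
- **Bail contact height:** the bar met the prongs about 7 mm lower than I expected. That suggests the sleeve slipped a little in the grip.
- **Not confirmed at the end:** the pink carton and one black look-alike were not picked out in the final picture. I never reached for either.

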